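# Ballast the hallway shelf lamp

### The job

Turn the lamp's rotary handle to OFF so that its guard plate clears the ballast tube, then stack steel discs flat in the tube only until the top of the stack first reaches or passes the upper edge of the brass marker ring, and no more. Lay every disc that is left over flat in the beech tray, turn the handle fully back to ON, and leave the other things on the shelf where they are.

Things in the scene. Friction and masses are not known exactly. Their poses are not given: they have to be found in the camera images.
- lamp: Fixed black lamp base on the shelf, 120 mm (its x) by 280 mm (its y, from -125 to +155), 24 mm high. Origin: on the axis of the clear ballast tube, at shelf level; z up. A 60 mm globe bulb stands at y = +115 mm, its top 100 mm above the shelf; the handle's post stands at y = -90 mm.
- tube_floor (a point): centre of the tube's floor, on its axis, 24 mm above the shelf; axes as the lamp's. Bore 49 mm; flared rim 98 mm above the shelf, 66 mm across outside. The wall is two curved halves on the +y and -y sides; between them full-height finger slots 32 mm wide open towards +x and -x, so fingers closing along the lamp's x can carry a disc down inside.
- marker: brass marker ring, 4 mm tall, fixed round the outside of the tube (outer diameter about 61 mm, interrupted at the finger slots). Origin: on the tube axis at the height of the ring's upper edge, which is the mark; the height differs from start to start, 16 to 46 mm above the tube floor.
- handle (a joint): rotary power handle on a vertical axis 90 mm to the -y side of the tube, rad. 0 (stop) = ON: its round guard plate (62 mm across) covers the tube's mouth. 1.35 (stop) = OFF: turned clockwise seen from above, plate clear of the tube on the +x side. Light friction (0.06 N m) holds it anywhere. It starts within 0.1 of ON.
- handle_grip (a point): middle of the handle's grip, on its turning axis, 121 mm above the shelf. The grip is an upright black bar 12 mm wide, 56 mm long, 108 to 134 mm above the shelf, lying along the plate's arm: along the lamp's y (to the tube) at joint 0. Site y axis: along the bar towards the plate, whose centre is 90 mm from the axis and which lies 102 to 106 mm above the shelf.
- tray: fixed shallow beech tray, outside 220 (its x) by 160 mm (its y), 14 mm high, walls and floor 5 mm thick. Origin: centre of its underside.
- disc0: plain steel ballast disc, 46 mm across, 12 mm thick, about 0.16 kg, lying flat on the shelf; all discs are alike; four to six are present (None if absent). Origin: its centre; z: its axis (either way up)
- disc1: plain steel ballast disc, 46 mm across, 12 mm thick, about 0.16 kg, lying flat on the shelf; all discs are alike; four to six are present (None if absent). Origin: its centre; z: its axis (either way up)
- disc2: plain steel ballast disc, 46 mm across, 12 mm thick, about 0.16 kg, lying flat on the shelf; all discs are alike; four to six are present (None if absent). Origin: its centre; z: its axis (either way up)
- disc3: plain steel ballast disc, 46 mm across, 12 mm thick, about 0.16 kg, lying flat on the shelf; all discs are alike; four to six are present (None if absent). Origin: its centre; z: its axis (either way up)
- disc4: plain steel ballast disc, 46 mm across, 12 mm thick, about 0.16 kg, lying flat on the shelf; all discs are alike; four to six are present (None if absent). Origin: its centre; z: its axis (either way up)
- disc5: plain steel ballast disc, 46 mm across, 12 mm thick, about 0.16 kg, lying flat on the shelf; all discs are alike; four to six are present (None if absent). Origin: its centre; z: its axis (either way up)
- harmonica: bystander, leave alone: single harmonica lying flat, 102 x 29 mm (long side along its x), 20 mm high. Origin: centre of its underside
- paperweight: bystander, leave alone: round glass paperweight, 72 mm across, 48 mm high. Origin: centre of its underside
- jar: bystander, leave alone: small jar, 60 mm across, 75 mm high. Origin: centre of its underside
Not all that is in view belongs to the job. What is shaped like the disc4 but orange is not meant.

How it is judged:
By the outcome, as a careful person would: the job done as asked, in the order asked, and still so for the second after the job is handed in, with the robot touching nothing.
Of disc0, disc1, disc2, disc3, disc4, disc5 only 4 to 6 are there at a start; the rules pass over those that are not, and their reading is None.
At some moment in a run one of disc0, disc1, disc2, disc3, disc4, disc5 may be knocked a few centimetres aside while the robot is not near it.
Once in a run the grip may slacken for a moment while it holds something.
It also fails if it takes over 208 s, if anything falls off the work surface, if the arm or the gripper's body presses on something with over 40 N, if the wrist force passes 120 N, or if a joint passes its speed limit or range.

### The arm

A 7-joint arm with a two-finger parallel gripper is mounted at the origin on the work surface. World frame = base frame: x ahead of the robot, y to its left, z up, the work surface at z = 0. Lengths are in m, angles in rad, forces in N, time in s.
With the tool pointing down it reaches from about 0.35 to 0.775 m from the base axis. Payload 3.1 kg.
Tool frame: the origin (TCP) lies on the centre line of the jaws, within the pads' length; the fingertips stand 19 mm ahead of it and the grasp point (between the pads) is the TCP; z points along the fingers, y is the direction in which the jaws open and shut (so a half turn about z gives the same grasp; the last joint's range is limited). The gripper opens to 85 mm and grips with 20 to 120 N. Pads are 22 mm wide; open, the fingers measure 114 mm over their backs; the gripper's body (76 mm by 85 mm) begins 54 mm behind the grasp point. The pads swing forward as they close: fully open they stand 13 mm farther back than shut.
Start: joints at [-0.042, 0.311, 0.014, 1.512, -0.004, 1.319, -0.027], TCP at [0.55, 0, 0.25] pointing down, gripper open.
Joint ranges: [-2.7, 2.7], [-0.3, 1.91], [-1.27, 1.3], [0.12, 2.57], [-1.44, 4.58], [0.2, 2.03], [-3.05, 3.05]. Speed limits (rad/s): [2.79, 2.79, 3.14, 3.14, 3.14, 3.14, 3.14].

### API

Orientations are given as a rotation vector (axis times angle).
In Python, from plant import ctrl, snapshot, camera_model, ticket gives the robot as it stands. The module is installed in compiled form; this text tells all that it offers.
- The arm moves only by the tool play_rows, never from a script. Its argument "motion" is a list of rows, each a list of 4 numbers: the shift along the tool's x, y, z in m, then the turn about the tool's z in degrees. A call has 1 to 12 rows; each row is the pose to reach, as a shift and turn from the pose commanded when the call began, along the tool's axes at that moment; what a row does not reach only later rows make up. A row lasts 1/10 s, in which the tool goes at most 50 mm and 8.59 degrees, less where a joint would pass 70% of its speed; a pose out of reach is approached as far as the arm can. A call with a gripper value outside its range is refused whole. "jaw" is the gripper command: -1 is shut, 1 is fully open, values between are in proportion, set as the call begins (left out, the last holds). The fingers move at their own pace and stop on an object; "force" is the grip in N (left out, the last holds). Time passes only in rows, so rows that repeat a pose let the fingers close. It gives the time, the measured TCP pose, the force and the opening at its end, in the units of the state.
- ctrl.observe(): the state, without advancing time (a new reading comes with each control period).
- snapshot(name): name is "scene" or "side" or "wrist"; returns the picture (420x560x3 uint8, red, green, blue); there is no depth.
- camera_model(name): a dict with "camera_matrix" (3x3 intrinsics, pixels), "xyz" and "attitude" of the camera in the world. Camera axes: x right, y down, z forward; pixel columns grow to the right and rows downward; lengths in m; the calibration is good to about 2 mm. A picture is of the moment at which its call begins: read the wrist's pose just before it. camera_model takes no time and is no camera call; for the wrist camera it gives the pose at the moment of the call.
- ticket.finish_job(): hands the job in, once; it reports no verdict.
The state is a dict: "time_s": time; "joints": joint angles; "dq": joint speeds; "joint_efforts": joint torques, N m; "eef_pos": TCP position; "tool_rot": TCP orientation; "wrist_force": force on the tool from outside, world axes, zero at the start; "torque": the same for the moment, N m; "finger_gap": finger opening in m.
Only numpy, scipy, OpenCV 4.12 (cv2) and the standard library are available. Lean on these libraries where they do the work, as an engineer would, in place of code of your own. Each camera call takes 0.05 s, during which the arm holds its last target. There are 200 camera calls.

## Working session

There is one attempt and no reset: what is moved stays moved. The work goes in short steps, Python scripts to look and compute and a tool call to move; the robot and the scene stay as the last step left them, time stands still between calls to the robot, and variables do not carry over. Pictures are saved under pics/ and viewed, about 12 in all and at most 16, crops included, and the job is handed in when it is done.

Besides the shell and the picture viewer there is one more tool, called after "Emit:" in YAML: its name, and indented under it one key for each argument. play_rows: Moves the arm, as the interface text tells. Its arguments: {"type":"object","properties":{"motion":{"type":"array","items":{"type":"array","items":{"type":"number"}}},"jaw":{"type":"number"},"force":{"type":"number"}},"required":["motion"]}

```bash
mkdir -p pics
cat > h.py <<'E'
import numpy as np, cv2
from scipy.spatial.transform import Rotation as R
from plant import ctrl, snapshot, camera_model, ticket
def cam(n):
    m=camera_model(n); a=np.array(m["attitude"],float)
    Rm=a if a.shape==(3,3) else R.from_rotvec(a).as_matrix()
    return np.array(m["camera_matrix"],float),np.array(m["xyz"],float),Rm
def ray(c,uv,z):
    K,p,Rm=c; d=Rm@np.linalg.solve(K,[uv[0],uv[1],1]); return p+d*(z-p[2])/d[2]
def proj(c,X):
    K,p,Rm=c; q=K@(Rm.T@(np.array(X)-p)); return q[:2]/q[2]
def snap(n,f):
    c=cam(n); im=snapshot(n); cv2.imwrite('pics/'+f+'.png',im[:,:,::-1]); return c,im
E
python3 - <<'E'
from h import *
for n in("scene","side","wrist"):
    print(n,camera_model(n)); snap(n,n+'0')
a=cv2.imread('pics/scene0.png');b=cv2.imread('pics/side0.png');c=cv2.imread('pics/wrist0.png')
print(ctrl.observe())
E
```

```text
scene {'camera_matrix': array([[389.20471758,   0.        , 273.82397784],
       [  0.        , 389.20471758, 208.54549708],
       [  0.        ,   0.        ,   1.        ]]), 'xyz': array([ 1.12583593, -0.04527656,  1.06179704]), 'attitude': array([-2.03704658, -1.74880115,  0.50859335])}
side {'camera_matrix': array([[424.06325002,   0.        , 274.04234098],
       [  0.        , 424.06325002, 214.36478124],
       [  0.        ,   0.        ,   1.        ]]), 'xyz': array([0.27045153, 0.68803428, 0.64082054]), 'attitude': array([-0.50042898,  2.61640518, -1.30530396])}
wrist {'camera_matrix': array([[367.02719085,   0.        , 282.43976733],
       [  0.        , 367.02719085, 211.64372611],
       [  0.        ,   0.        ,   1.        ]]), 'xyz': array([0.55066714, 0.08228472, 0.37403527]), 'attitude': array([ 2.81240924e+00, -1.15129677e-03, -1.92043091e-03])}
{'time_s': 0.15, 'joints': array([-0.04168801,  0.31159251,  0.01397525,  1.51268641, -0.00443415,
        1.31920972, -0.02722406]), 'dq': array([-6.11313305e-04, -2.96199701e-03,  1.95118418e-03, -5.54126212e-03,
        1.45639504e-03, -1.48897937e-04,  3.55439790e-05]), 'joint_efforts': array([ 9.77451273e-04, -3.80270755e+01,  1.46461059e-01, -2.30848163e+01,
        1.21757569e-02,  9.70373891e-03, -3.15462728e-05]), 'eef_pos': array([5.49477744e-01, 3.24743087e-05, 2.49443729e-01]), 'tool_rot': array([-2.22047477e+00, -2.22058518e+00,  2.11761028e-03]), 'wrist_force': array([-0.48084733, -0.57825637, -0.20885067]), 'torque': array([-0.02787871, -0.02448231,  0.01675618]), 'finger_gap': 0.08507354311929921}
```

View pics/scene0.png

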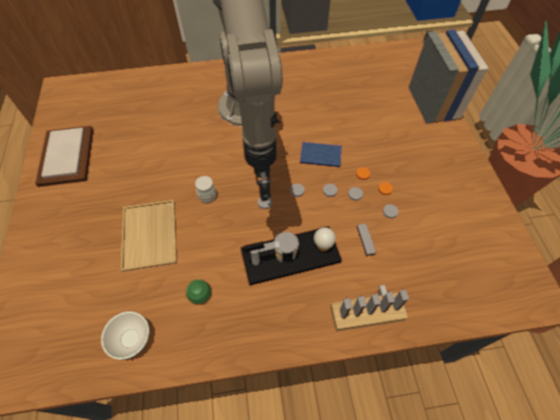

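View pics/side0.png

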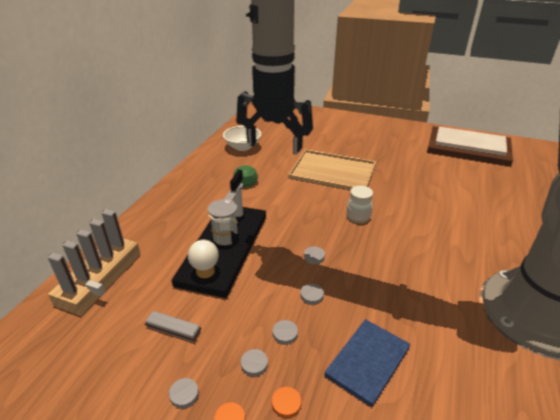

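The scene view shows grey discs at about (297,190), (330,190), (355,194) and (391,211), with possibly another under the gripper at (264,200). The side view shows five, at (314,256), (312,294), (285,331), (254,362) and (183,392). There are two orange decoys. The lamp is centred near (290,255) and the tray near (148,235).

Run:
```python
from h import *
s=cam("scene");d=cam("side");w=cam("wrist")
print("scene discs",[ray(s,p,.012).round(3)[:2].tolist() for p in[(264,201),(297,190),(330,190),(355,194),(391,211)]])
print("side discs",[ray(d,p,.012).round(3)[:2].tolist() for p in[(314,255),(312,293),(285,330),(254,361),(183,391)]])
im=cv2.imread('pics/scene0.png');
# lamp base: black blob
m=cv2.inRange(im,(0,0,0),(45,45,45))
cs,_=cv2.findContours(m[225:290,235:350],cv2.RETR_EXTERNAL,cv2.CHAIN_APPROX_NONE)
c=max(cs,key=cv2.contourArea)+np.array([235,225])
P=np.array([ray(s,p[0],.024)[:2] for p in c]).astype(np.float32)
print("lamp",cv2.minAreaRect(P))
hs=cv2.cvtColor(im,cv2.COLOR_BGR2HSV)
print("tray corners",[ray(s,p,.014).round(3).tolist() for p in[(122,208),(174,201),(177,262),(122,269)]])
print("bulb/grip",ray(s,(325,239),.07),ray(s,(255,257),.134))
# crop views
a=cv2.resize(im[150:300,170:430],(780,450),interpolation=cv2.INTER_CUBIC);cv2.imwrite('pics/c1.png',a)
```

```text
scene discs [[0.451, 0.012], [0.425, 0.124], [0.442, 0.23], [0.47, 0.306], [0.55, 0.401]]
side discs [[0.449, 0.018], [0.419, 0.125], [0.437, 0.229], [0.464, 0.308], [0.547, 0.399]]
lamp ((0.6533737182617188, 0.06243124604225159), (0.1192997545003891, 0.2690719664096832), 6.050425052642822)
tray corners [[0.408, -0.439, 0.014], [0.407, -0.274, 0.014], [0.623, -0.268, 0.014], [0.62, -0.427, 0.014]]
bulb/grip [0.6426463  0.16317532 0.07      ] [ 0.69718664 -0.04137001  0.134     ]
```

View pics/c1.png

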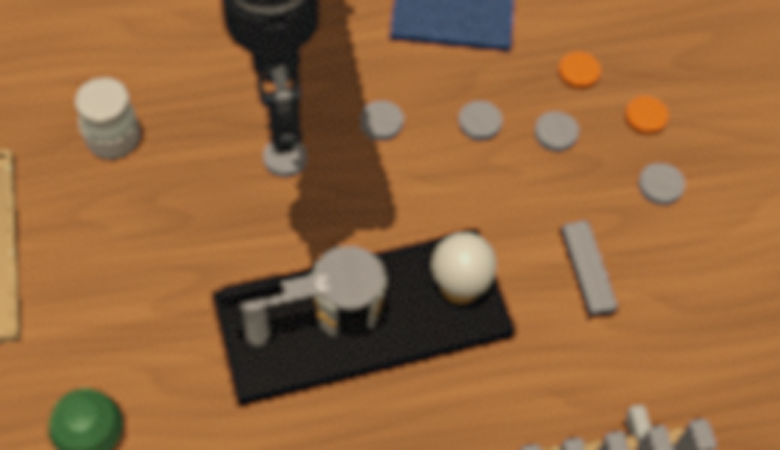

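View pics/wrist0.png

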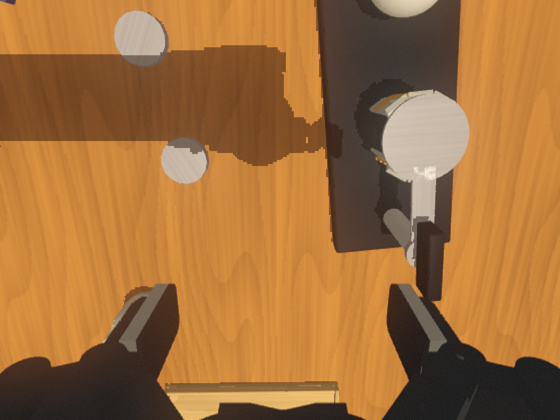

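The wrist view, where up is +y and right is +x, shows the plate at (425,136), the grip bar around (428,260) and two discs. The crop confirms five grey discs, one of them under the gripper. Next I refine the lamp pose.

Run:
```python
from h import *
w=cam("wrist"); im=cv2.imread('pics/wrist0.png')
# plate: gray low saturation blob
hs=cv2.cvtColor(im,cv2.COLOR_BGR2HSV)
m=cv2.inRange(hs,(0,0,120),(180,60,255))
m=cv2.morphologyEx(m,cv2.MORPH_OPEN,np.ones((25,25)))
for c in cv2.findContours(m,cv2.RETR_EXTERNAL,cv2.CHAIN_APPROX_NONE)[0]:
    (u,v),r=cv2.minEnclosingCircle(c); z=.106 if u>380 else .012
    P=np.array([ray(w,p[0],z)[:2] for p in c]).astype(np.float32)
    print((u,v,r),z,cv2.minEnclosingCircle(P),cv2.fitEllipse(P))
print("grip ends top?",[ray(w,p,.134).round(4).tolist() for p in[(418,222),(438,222),(419,298),(440,298)]])
print("arm",ray(w,(425,175),.106),)
print("lamp edge",[ray(w,p,.024).round(4).tolist() for p in[(321,20),(337,250),(449,242),(458,20)]])
```

```text
(181.5, 163.0, 22.29920196533203) 0.012 ((0.4492650628089905, 0.009211154654622078), 0.02149026095867157) ((0.449478417634964, 0.009059836156666279), (0.03313156217336655, 0.037733376026153564), 57.58702850341797)
(422.1496887207031, 137.4044647216797, 48.64107131958008) 0.106 ((0.6493961215019226, 0.04621399939060211), 0.03504905104637146) ((0.6522918343544006, 0.04642011597752571), (0.06154823303222656, 0.06566224247217178), 22.64274024963379)
(139.9605255126953, 35.96052551269531, 26.96309471130371) 0.012 ((0.422293484210968, 0.12316286563873291), 0.022717686370015144) ((0.4217994809150696, 0.1252252757549286), (0.03692098334431648, 0.04371422529220581), 96.10765838623047)
grip ends top? [[0.645, -0.0075, 0.134], [0.659, -0.0075, 0.134], [0.653, -0.0684, 0.134], [0.6688, -0.0684, 0.134]]
arm [0.65683201 0.01950297 0.106     ]
lamp edge [[0.5835, 0.1359, 0.024], [0.6073, -0.0797, 0.024], [0.723, -0.0707, 0.024], [0.7006, 0.1358, 0.024]]
```

Emit:
play_rows:
  motion:
    - [-0.01, 0.03, 0.01, -2]
    - [-0.03, 0.07, 0.03, -6.2]
    - [-0.04, 0.108, 0.04, -6.2]
    - [-0.04, 0.108, 0.04, -6.2]
    - [-0.04, 0.108, 0.04, -6.2]
    - [-0.04, 0.108, 0.04, -6.2]
  jaw: 1

```text
time_s: 0.75
eef_pos: [0.6576, -0.0392, 0.2109]
tool_rot: [-2.097, -2.339, -0.001]
wrist_force: [-0.4, 0.0, -0.3]
finger_gap: 0.0852
```

Run:
```python
from h import *
o=ctrl.observe();print(o["eef_pos"],R.from_rotvec(o["tool_rot"]).as_matrix().round(3).tolist(),o["wrist_force"])
w,_=snap("wrist","w1")
print(proj(w,(.6614,-.0404,.134)),proj(w,(.6517,.049,.106)))
```

```text
[ 0.65755842 -0.03918777  0.21091765] [[-0.109, 0.994, 0.0], [0.994, 0.109, 0.001], [0.001, 0.0, -1.0]] [-0.43669587  0.03330193 -0.30081104]
[286.91854482 235.49704626] [286.90387754  75.35836575]
```

View pics/w1.png

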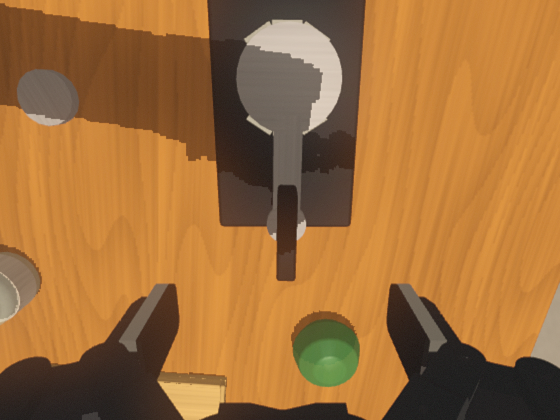

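The predicted points (287,235) and (287,75) match the bar and the plate, so the lamp pose is good. I now go down onto the grip and close.

Emit:
play_rows:
  motion:
    - [-0.0016, 0.0037, 0.03, 0]
    - [-0.0016, 0.0037, 0.06, 0]
    - [-0.0016, 0.0037, 0.08, 0]
    - [-0.0016, 0.0037, 0.08, 0]

```text
time_s: 1.2
eef_pos: [0.6589, -0.0403, 0.1283]
tool_rot: [-2.094, -2.336, 0.005]
wrist_force: [-0.5, -0.1, -0.1]
finger_gap: 0.0856
```

Emit:
play_rows:
  motion:
    - [0, 0, 0, 0]
    - [0, 0, 0, 0]
    - [0, 0, 0, 0]
    - [0, 0, 0, 0]
    - [0, 0, 0, 0]
    - [0, 0, 0, 0]
    - [0, 0, 0, 0]
    - [0, 0, 0, 0]
  jaw: -1
  force: 40

```text
time_s: 2.0
eef_pos: [0.6603, -0.0415, 0.1312]
tool_rot: [-2.097, -2.336, 0.004]
wrist_force: [-4.7, -0.3, 5.1]
finger_gap: 0.011
```

Emit:
play_rows:
  motion:
    - [0, 0, 0, 7]
    - [0, 0, 0, 14]
    - [0, 0, 0, 21]
    - [0, 0, 0, 28]
    - [0, 0, 0, 35]
    - [0, 0, 0, 42]
    - [0, 0, 0, 49]
    - [0, 0, 0, 56]
    - [0, 0, 0, 63]
    - [0, 0, 0, 70]
    - [0, 0, 0, 76]
    - [0, 0, 0, 78]

```text
time_s: 3.2
eef_pos: [0.6608, -0.0418, 0.1312]
tool_rot: [3.102, 0.493, -0.003]
wrist_force: [-4.1, -1.3, 5.5]
finger_gap: 0.0109
```

Emit:
play_rows:
  motion:
    - [0, 0, 0, 1]
    - [0, 0, 0, 1]
    - [0, 0, 0, 1]

```text
time_s: 3.5
eef_pos: [0.6608, -0.0418, 0.1312]
tool_rot: [3.105, 0.474, -0.004]
wrist_force: [-3.2, -0.1, 5.2]
finger_gap: 0.0117
```

Emit:
play_rows:
  motion:
    - [0, 0, 0, 0]
    - [0, 0, 0, 0]
    - [0, 0, 0, 0]
    - [0, 0, 0, 0]
    - [0, 0, -0.03, 0]
    - [0, 0, -0.07, 0]
    - [0, 0, -0.12, 0]
    - [0, 0, -0.12, 0]
  jaw: 1

```text
time_s: 4.3
eef_pos: [0.6662, -0.042, 0.2594]
tool_rot: [3.102, 0.47, 0.026]
wrist_force: [1.0, -0.9, 0.3]
finger_gap: 0.0856
```

Emit:
play_rows:
  motion:
    - [0, 0, 0, -8]
    - [0, 0, 0, -16]
    - [0, 0, 0, -24]
    - [0, 0, 0, -32]
    - [0, 0, 0, -40]
    - [0, 0, 0, -48]
    - [0, 0, 0, -56]
    - [0, 0, 0, -64]
    - [0, 0, 0, -72]
    - [0, 0, 0, -78.8]
    - [0, 0, 0, -78.8]
    - [0, 0, 0, -78.8]

```text
time_s: 5.5
eef_pos: [0.6619, -0.0413, 0.2501]
tool_rot: [-2.105, -2.332, -0.0]
wrist_force: [-0.7, -0.5, -0.1]
finger_gap: 0.0852
```

```bash
cat >> h.py <<'E'
LO=np.array([.6517,.049]); YAW=np.radians(6.2)
LX=np.array([np.cos(YAW),np.sin(YAW)]); LY=np.array([-LX[1],LX[0]])
def L(x,y,z=0): return np.r_[LO+x*LX+y*LY,z]
def to(t,yaw=None):
    "tool shift & turn to world target; yaw = world angle of tool x, deg"
    o=ctrl.observe(); M=R.from_rotvec(o["tool_rot"]).as_matrix(); d=M.T@(np.array(t)-o["eef_pos"])
    y0=np.degrees(np.arctan2(M[1,0],M[0,0])); return d.round(4).tolist(), None if yaw is None else round((y0-yaw+180)%360-180,1)
def grey(c,im,z=.012):
    hs=cv2.cvtColor(im,cv2.COLOR_RGB2HSV); m=cv2.inRange(hs,(0,0,70),(180,70,235))
    m=cv2.morphologyEx(m,cv2.MORPH_OPEN,np.ones((5,5))); out=[]
    for k in cv2.findContours(m,cv2.RETR_EXTERNAL,cv2.CHAIN_APPROX_NONE)[0]:
        P=np.array([ray(c,p[0],z)[:2] for p in k]).astype(np.float32); (x,y),r=cv2.minEnclosingCircle(P)
        if .017<r<.03: out.append((round(float(x),4),round(float(y),4),round(float(r),4)))
    return out
E
python3 - <<'E'
from h import *
o=ctrl.observe();print(o["eef_pos"],to(o["eef_pos"],96.2))
w,a=snap("wrist","w2"); s,b=snap("scene","s2"); d,c=snap("side","d2")
print(grey(w,a),grey(s,b),grey(d,c))
print(proj(w,L(0,0,.098)),proj(d,L(0,0,.04)),proj(s,L(0,0,.098)))
u=proj(d,L(0,0,.06)).astype(int); x=c[u[1]-70:u[1]+70,u[0]-90:u[0]+90,::-1]
cv2.imwrite('pics/c2.png',np.hstack([cv2.resize(x,(520,404),interpolation=cv2.INTER_CUBIC),cv2.resize(a[:,:,::-1],(280,210))[:, :].copy() if 0 else cv2.copyMakeBorder(cv2.resize(a[:,:,::-1],(280,210)),0,194,0,0,cv2.BORDER_CONSTANT)]))
E
```

```text
[ 0.66192114 -0.04125137  0.25014498] ([0.0, 0.0, 0.0], np.float64(-0.3))
[(0.5049, -0.2588, 0.0174), (0.4536, 0.0136, 0.0249)] [(0.8239, 0.1851, 0.0234), (0.8243, 0.2243, 0.0237), (0.6078, 0.0799, 0.0242), (0.548, 0.3987, 0.0231), (0.4655, 0.3059, 0.0237), (0.4394, 0.2291, 0.0239), (0.423, 0.1239, 0.0238), (0.38, -0.0319, 0.0281)] [(0.5451, 0.4017, 0.0249), (0.4629, 0.3098, 0.0251), (0.436, 0.232, 0.0252), (0.4199, 0.1264, 0.026), (0.8319, 0.2717, 0.0263), (0.4488, 0.0168, 0.027), (0.6613, 0.0446, 0.0233)]
[279.36831354  73.3489298 ] [223.83399031 232.11612881] [286.16667722 242.92850778]
```

View pics/c2.png

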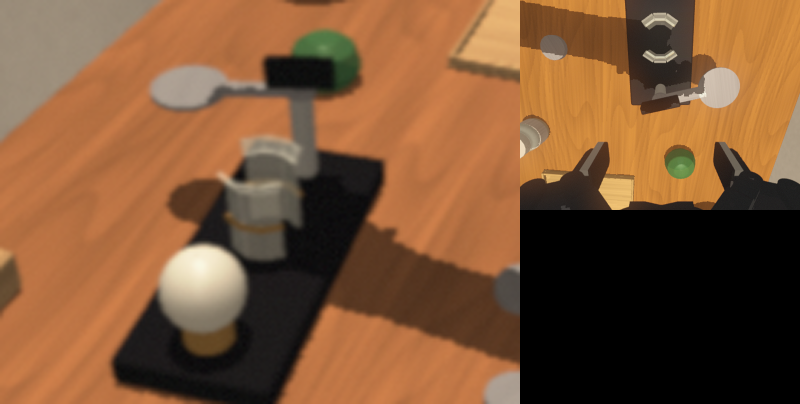

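The handle is OFF, the tube is open, and the brass ring sits at about mid-height. To measure the marker I place the wrist camera on the +y side, looking obliquely at the tube.

Emit:
play_rows:
  motion:
    - [0.04, 0, 0, 0]
    - [0.08, 0, 0, 0]
    - [0.12, 0, 0.02, 0]
    - [0.16, 0, 0.05, 0]
    - [0.17, 0, 0.09, 0]
    - [0.17, 0, 0.1, 0]
    - [0.17, 0, 0.1, 0]
    - [0.17, 0, 0.1, 0]

```text
time_s: 6.45
eef_pos: [0.6458, 0.1251, 0.1521]
tool_rot: [2.104, 2.328, 0.002]
wrist_force: [0.1, -0.4, 0.2]
finger_gap: 0.0857
```

Run:
```python
from h import *
o=ctrl.observe();print(o["eef_pos"])
w,a=snap("wrist","w3")
for n,p in dict(rim=L(0,.033,.098),ring30=L(0,.0305,.054),ring50=L(0,.0305,.074),base=L(0,.0275,.024)).items(): print(n,proj(w,p).round(1))
u=proj(w,L(0,.03,.06)).astype(int); x=a[u[1]-75:u[1]+75,u[0]-100:u[0]+100,::-1]
print(u); cv2.imwrite('pics/c3.png',cv2.resize(x,(800,600),interpolation=cv2.INTER_CUBIC))
```

```text
[0.64582291 0.12514758 0.15212609]
rim [276.9 318. ]
ring30 [277.6 282.8]
ring50 [277.3 298.7]
base [278.  266.3]
[277 287]
```

View pics/c3.png

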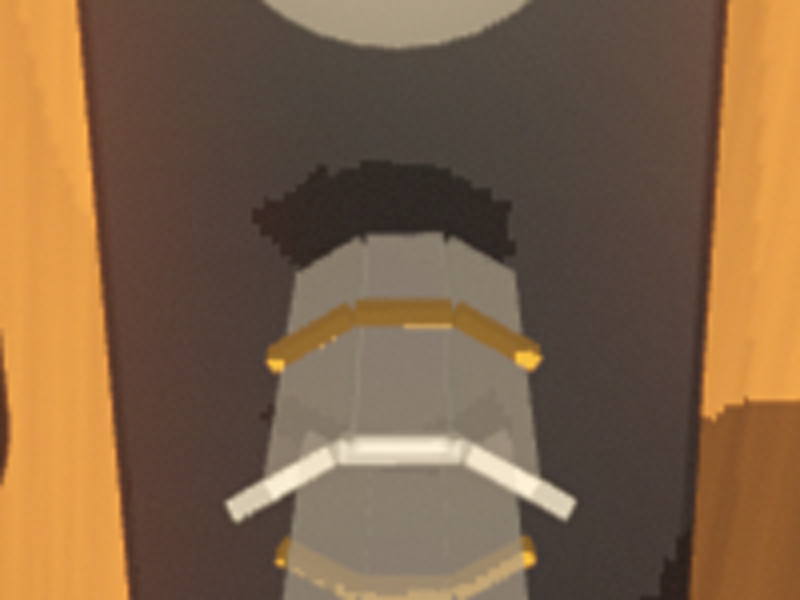

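In this view the base meets the tube at crop row 235, the ring's front face is at about 298–311 and the rim at 437–465. That puts the mark at roughly 33 mm. Next I fit the tube axis and ring height numerically.

Run:
```python
from h import *
# camera of w2 : rebuild from relative transform to TCP
o=ctrl.observe(); w=cam("wrist"); M=R.from_rotvec(o["tool_rot"]).as_matrix()
Rr=M.T@w[2]; tr=M.T@(w[1]-o["eef_pos"]); print(tr)
M2=R.from_rotvec([-2.105,-2.332,0]).as_matrix(); c2=(w[0],np.array([.66192,-.04125,.25014])+M2@tr,M2@Rr)
im=cv2.imread('pics/w2.png');hs=cv2.cvtColor(im,cv2.COLOR_BGR2HSV)
m=cv2.inRange(hs,(0,0,140),(180,70,255)); m[:, :200]=0; m[:,350:]=0; m[150:]=0
ys,xs=np.nonzero(m); print(xs.min(),xs.max(),ys.min(),ys.max())
P=np.array([ray(c2,p,.098)[:2] for p in zip(xs.astype(float),ys.astype(float))]).astype(np.float32)
c,r=cv2.minEnclosingCircle(P); q=np.array(c)-LO; print("rim",c,r,"lamp frame off",q@LX,q@LY)
# w3
for dy in(0,-.001,-.002,-.003):
  print(dy,[ (n,float(proj(w,L(0,dy+y,z))[1].round(1))) for n,y,z in[("rimtop",.033,.098),("rimfar",-.033,.098),("rimin",.0245,.098),("base",.0275,.024),("r29",.0305,.053),("r33",.0305,.057),("r37",.0305,.061)]])
im=cv2.imread('pics/w3.png'); print(im[262:330,277].tolist())
```

```text
[ 0.08216418  0.00093652 -0.12472702]
243 315 26 125
rim (0.652099072933197, 0.04653262719511986) 0.0342293307185173 lamp frame off 0.000130264068019514 -0.002496040672115668
0 [('rimtop', 317.5), ('rimfar', 406.5), ('rimin', 330.0), ('base', 266.1), ('r29', 281.7), ('r33', 284.7), ('r37', 287.7)]
-0.001 [('rimtop', 319.0), ('rimfar', 407.7), ('rimin', 331.4), ('base', 267.3), ('r29', 283.0), ('r33', 286.0), ('r37', 289.0)]
-0.002 [('rimtop', 320.5), ('rimfar', 408.9), ('rimin', 332.8), ('base', 268.5), ('r29', 284.3), ('r33', 287.3), ('r37', 290.4)]
-0.003 [('rimtop', 321.9), ('rimfar', 410.1), ('rimin', 334.3), ('base', 269.6), ('r29', 285.5), ('r33', 288.5), ('r37', 291.7)]
[[35, 43, 48], [39, 43, 47], [38, 43, 48], [39, 44, 48], [37, 40, 47], [37, 41, 47], [36, 37, 46], [38, 43, 50], [67, 75, 83], [104, 117, 130], [110, 125, 137], [111, 125, 137], [110, 124, 135], [109, 124, 136], [112, 125, 138], [109, 122, 136], [110, 123, 137], [109, 122, 135], [109, 123, 135], [110, 124, 135], [109, 123, 135], [111, 124, 136], [110, 124, 135], [110, 123, 135], [88, 115, 138], [56, 103, 139], [41, 99, 138], [44, 104, 143], [49, 108, 148], [45, 106, 147], [47, 107, 147], [81, 123, 153], [106, 123, 139], [111, 123, 135], [110, 124, 136], [110, 124, 136], [110, 124, 136], [109, 124, 136], [110, 124, 137], [111, 124, 136], [111, 124, 135], [111, 124, 137], [110, 124, 137], [110, 123, 135], [111, 125, 138], [110, 124, 137], [108, 123, 136], [109, 125, 137], [110, 125, 137], [109, 125, 137], [109, 124, 137], [111, 125, 138], [110, 125, 137], [108, 123, 136], [109, 124, 137], [110, 125, 136], [110, 123, 137], [111, 127, 141], [123, 142, 154], [165, 190, 200], [192, 217, 228], [213, 237, 248], [215, 240, 251], [196, 219, 232], [182, 206, 219], [168, 190, 203], [121, 140, 152], [102, 117, 129]]
```

```bash
sed -i 's/^LO=.*; YAW/LO=np.array([.652,.0467]); YAW/' h.py
cat >> h.py <<'E'
def near(f,z=.012,exp=.023):
    "disc under the gripper, wrist view: centre in world from its outline"
    o=ctrl.observe(); w,a=snap("wrist",f); u0=proj(w,[*o["eef_pos"][:2],z]); hs=cv2.cvtColor(a,cv2.COLOR_RGB2HSV)
    m=cv2.inRange(hs,(0,0,45),(180,85,255)); m=cv2.morphologyEx(m,cv2.MORPH_OPEN,np.ones((7,7))); best=None
    for k in cv2.findContours(m,cv2.RETR_EXTERNAL,cv2.CHAIN_APPROX_NONE)[0]:
        P=np.array([ray(w,p[0],z)[:2] for p in k]).astype(np.float32)
        if len(P)<30: continue
        c,r=cv2.minEnclosingCircle(P); e=cv2.fitEllipse(P); q=np.linalg.norm(np.array(c)-o["eef_pos"][:2])
        if .019<r<.03 and (best is None or q<best[0]): best=(q,np.round(c,4),round(r,4),np.round(e[0],4),np.round(e[1],4))
    print("near",best,"tool shift",to([*best[1],.022]) if best is not None else None); return best
E
python3 - <<'E'
from h import *
print(to([.449,.016,.15],96.2), to([.449,.016,.10]))
s=cam("scene"); im=cv2.cvtColor(cv2.imread('pics/s2.png'),cv2.COLOR_BGR2HSV)
m=cv2.inRange(im,(5,200,150),(14,255,255)); m=cv2.morphologyEx(m,cv2.MORPH_OPEN,np.ones((5,5)))
for k in cv2.findContours(m,0,2)[0]:
  c,r=cv2.minEnclosingCircle(k)
  print(c,r,ray(s,c,.008))
E
```

```text
([-0.0889, -0.2073, 0.002], np.float64(-0.4)) ([-0.0888, -0.2075, 0.052], None)
(385.0, 188.0) 6.708303928375244 [0.45947863 0.41057172 0.008     ]
(363.0, 173.0) 6.403224468231201 [0.38887444 0.35593574 0.008     ]
```

Emit:
play_rows:
  motion:
    - [-0.016, -0.04, 0, 0]
    - [-0.034, -0.08, 0, 0]
    - [-0.05, -0.12, 0, 0]
    - [-0.068, -0.16, 0, 0]
    - [-0.089, -0.2, 0.03, 0]
    - [-0.089, -0.2075, 0.052, 0]
    - [-0.089, -0.2075, 0.052, 0]
    - [-0.089, -0.2075, 0.052, 0]
    - [-0.089, -0.2075, 0.052, 0]

```text
time_s: 7.4
eef_pos: [0.4506, 0.0181, 0.1007]
tool_rot: [2.099, 2.332, 0.007]
wrist_force: [0.1, -0.4, 1.0]
finger_gap: 0.0852
```

Run:
```python
from h import *
print(ctrl.observe()["eef_pos"]); near("n1")
```

```text
[0.45058599 0.01813029 0.10066838]
near (np.float64(0.004949381796566201), array([0.4514, 0.0133]), 0.0243, array([0.4514, 0.0131]), array([0.0447, 0.0478])) tool shift ([-0.0051, 0.0002, 0.0784], None)
```

View pics/n1.png

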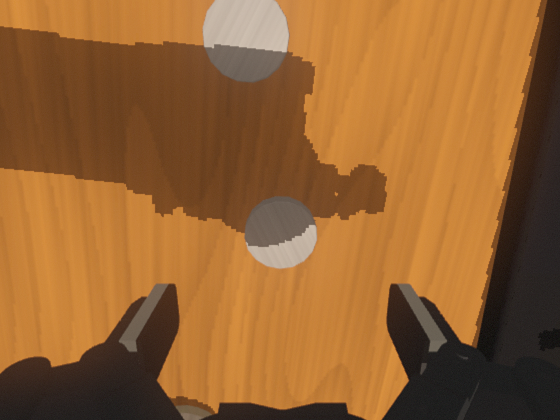

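Emit:
play_rows:
  motion:
    - [-0.0064, 0.0002, 0.03, 0]
    - [-0.0064, 0.0002, 0.06, 0]
    - [-0.0064, 0.0002, 0.0785, 0]
    - [-0.0064, 0.0002, 0.0785, 0]
    - [-0.0064, 0.0002, 0.0785, 0]

```text
time_s: 7.95
eef_pos: [0.4495, 0.0118, 0.0206]
tool_rot: [2.1, 2.335, 0.002]
wrist_force: [0.3, 0.0, -0.3]
finger_gap: 0.0853
```

Emit:
play_rows:
  motion:
    - [0, 0, 0, 0]
    - [0, 0, 0, 0]
    - [0, 0, 0, 0]
    - [0, 0, 0, 0]
    - [0, 0, 0, 0]
    - [0, 0, 0, 0]
  jaw: -1
  force: 60

```text
time_s: 8.55
eef_pos: [0.4493, 0.0115, 0.0215]
tool_rot: [2.101, 2.333, 0.004]
wrist_force: [-1.4, 0.1, 7.4]
finger_gap: 0.0429
```

Emit:
play_rows:
  motion:
    - [0, 0, -0.02, 0]
    - [0, 0, -0.06, 0]
    - [0, 0, -0.11, 0]
    - [0, 0, -0.14, 0]
    - [0, 0, -0.14, 0]
    - [0, 0, -0.14, 0]

```text
time_s: 9.15
eef_pos: [0.4479, 0.0114, 0.1602]
tool_rot: [2.102, 2.334, 0.001]
wrist_force: [-0.9, -0.1, -1.7]
finger_gap: 0.0434
```

Run:
```python
from h import *
o=ctrl.observe(); print(o["eef_pos"],o["finger_gap"]); print(near("n2",z=o["eef_pos"][2]-.010))
print(to(L(0,0,.16),96.2))
```

```text
[0.44785175 0.01135752 0.16022519] 0.04344938186301835
near (np.float64(0.00211478166329138), array([0.4488, 0.0132]), 0.0249, array([0.4486, 0.013 ]), array([0.0445, 0.0494])) tool shift ([0.0017, 0.0024, 0.137], None)
(np.float64(0.00211478166329138), array([0.4488, 0.0132]), 0.0249, array([0.4486, 0.013 ]), array([0.0445, 0.0494]))
([0.0138, 0.2078, -0.0014], np.float64(-0.2))
```

View pics/n2.png

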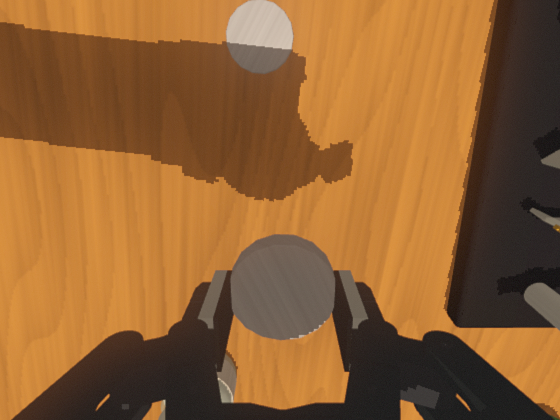

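Emit:
play_rows:
  motion:
    - [0.003, 0.04, 0, 0]
    - [0.006, 0.08, 0, 0]
    - [0.009, 0.12, 0, 0]
    - [0.012, 0.16, 0, 0]
    - [0.0138, 0.2, 0, 0]
    - [0.0138, 0.2078, 0, 0]
    - [0.0138, 0.2078, 0.01, 0]
    - [0.0138, 0.2078, 0.02, 0]
    - [0.0138, 0.2078, 0.02, 0]
    - [0.0138, 0.2078, 0.02, 0]

```text
time_s: 10.2
eef_pos: [0.6514, 0.0464, 0.1391]
tool_rot: [-2.101, -2.333, 0.003]
wrist_force: [0.6, 0.2, -0.8]
finger_gap: 0.0428
```

Run:
```python
from h import *
o=ctrl.observe(); print(o["eef_pos"],o["finger_gap"],to(L(0,0,.048),96.2))
w,a=snap("wrist","t1"); print(proj(w,L(0,0,.098)),proj(w,L(0,.033,.098)),proj(w,L(0,0,.126)))
cv2.imwrite('pics/t1c.png',cv2.resize(a[180:380,160:400,::-1],(720,600),interpolation=cv2.INTER_CUBIC))
```

```text
[0.65144001 0.04644406 0.13910127] 0.042758113276529335 ([0.0002, 0.0008, 0.0911], np.float64(-0.2))
[281.8369153  259.56044866] [281.45862232 196.17420334] [281.6308786  288.82237467]
```

View pics/t1c.png

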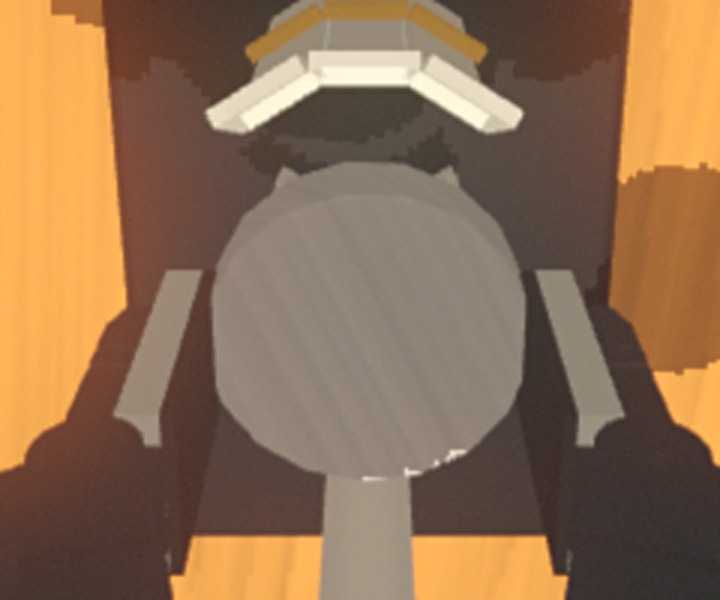

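Run:
```python
from h import *
o=ctrl.observe(); w=cam("wrist"); M=R.from_rotvec(o["tool_rot"]).as_matrix()
Rr=M.T@w[2]; tr=M.T@(w[1]-o["eef_pos"])
M2=R.from_rotvec([-2.105,-2.332,0]).as_matrix(); c2=(w[0],np.array([.66192,-.04125,.25014])+M2@tr,M2@Rr)
im=cv2.imread('pics/w2.png')
g=im[:,276:285].mean(axis=(1,2)).round().astype(int)
print(list(enumerate(g))[15:135:1])
for v in range(20,135,5):print(v,(np.array(ray(c2,(280,v),.098)[:2]-LO)@LY*1000).round(1),end=' ')
print([((np.array(ray(w,(281.3,v),.098)[:2]-LO)@LY*1000).round(1)) for v in (197.3,202.7,209)])
cv2.imwrite('pics/w2c.png',cv2.resize(im[10:140,210:350],(700,600),interpolation=cv2.INTER_CUBIC))
```

```text
[(15, np.int64(60)), (16, np.int64(60)), (17, np.int64(60)), (18, np.int64(61)), (19, np.int64(61)), (20, np.int64(62)), (21, np.int64(61)), (22, np.int64(61)), (23, np.int64(60)), (24, np.int64(66)), (25, np.int64(123)), (26, np.int64(172)), (27, np.int64(174)), (28, np.int64(171)), (29, np.int64(161)), (30, np.int64(149)), (31, np.int64(147)), (32, np.int64(147)), (33, np.int64(147)), (34, np.int64(147)), (35, np.int64(148)), (36, np.int64(173)), (37, np.int64(198)), (38, np.int64(202)), (39, np.int64(203)), (40, np.int64(202)), (41, np.int64(162)), (42, np.int64(118)), (43, np.int64(108)), (44, np.int64(109)), (45, np.int64(111)), (46, np.int64(112)), (47, np.int64(112)), (48, np.int64(112)), (49, np.int64(99)), (50, np.int64(59)), (51, np.int64(44)), (52, np.int64(44)), (53, np.int64(43)), (54, np.int64(44)), (55, np.int64(45)), (56, np.int64(44)), (57, np.int64(44)), (58, np.int64(44)), (59, np.int64(43)), (60, np.int64(44)), (61, np.int64(43)), (62, np.int64(43)), (63, np.int64(43)), (64, np.int64(44)), (65, np.int64(43)), (66, np.int64(43)), (67, np.int64(42)), (68, np.int64(4
[... 926 characters left out ...]
4, np.int64(197)), (115, np.int64(197)), (116, np.int64(180)), (117, np.int64(149)), (118, np.int64(135)), (119, np.int64(134)), (120, np.int64(133)), (121, np.int64(137)), (122, np.int64(170)), (123, np.int64(177)), (124, np.int64(176)), (125, np.int64(130)), (126, np.int64(65)), (127, np.int64(37)), (128, np.int64(37)), (129, np.int64(38)), (130, np.int64(38)), (131, np.int64(38)), (132, np.int64(37)), (133, np.int64(37)), (134, np.int64(37))]
20 36.0 25 33.0 30 29.9 35 26.8 40 23.7 45 20.6 50 17.4 55 14.2 60 11.0 65 7.7 70 4.5 75 1.2 80 -2.2 85 -5.5 90 -8.9 95 -12.3 100 -15.8 105 -19.2 110 -22.7 115 -26.3 120 -29.8 125 -33.4 130 -37.0 [np.float64(32.2), np.float64(29.5), np.float64(26.4)]
```

View pics/w2c.png

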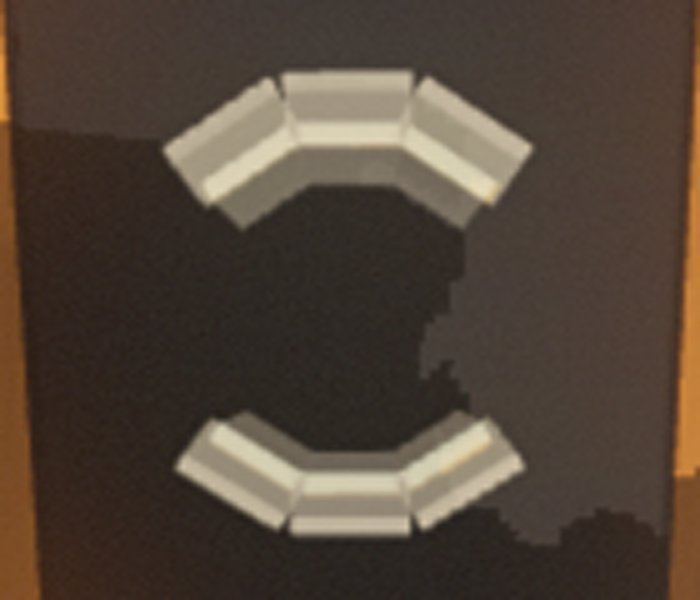

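The rim's outer edges centre within 0.5 mm of my axis estimate, and the mark re-evaluates to about 34.3 mm, so three discs (36 mm) are needed. The held disc is centred, so I lower it.

Emit:
play_rows:
  motion:
    - [-0.0003, 0, 0.015, 0]
    - [-0.0003, 0, 0.03, 0]
    - [-0.0003, 0, 0.045, 0]
    - [-0.0003, 0, 0.06, 0]
    - [-0.0003, 0, 0.06, 0]

```text
time_s: 10.75
eef_pos: [0.6506, 0.0464, 0.0762]
tool_rot: [-2.099, -2.331, 0.008]
wrist_force: [-0.5, -0.6, -1.3]
finger_gap: 0.0428
```

Emit:
play_rows:
  motion:
    - [0, 0, 0.015, 0]
    - [0, 0, 0.03, 0]
    - [0, 0, 0.031, 0]
    - [0, 0, 0.031, 0]

```text
time_s: 11.15
eef_pos: [0.6531, 0.0466, 0.048]
tool_rot: [-2.102, -2.335, 0.001]
wrist_force: [0.1, -0.5, -1.5]
finger_gap: 0.0431
```

Emit:
play_rows:
  motion:
    - [0, 0, 0, 0]
    - [0, 0, 0, 0]
    - [0, 0, 0, 0]
    - [0, 0, 0, 0]
    - [0, 0, 0, 0]
  jaw: 0.5

```text
time_s: 11.65
eef_pos: [0.6534, 0.0465, 0.0492]
tool_rot: [2.102, 2.334, 0.001]
wrist_force: [0.0, 0.5, -0.2]
finger_gap: 0.0643
```

Emit:
play_rows:
  motion:
    - [0, 0, -0.02, 0]
    - [0, 0, -0.06, 0]
    - [0, 0, -0.1, 0]
    - [0, 0, -0.12, 0]
    - [0, 0, -0.12, 0]
  jaw: 1

```text
time_s: 12.15
eef_pos: [0.656, 0.0467, 0.1738]
tool_rot: [2.098, 2.33, 0.011]
wrist_force: [-0.5, 0.5, -0.1]
finger_gap: 0.0851
```

```bash
sed -i 's/^LO=.*; YAW/LO=np.array([.6521,.0462]); YAW/' h.py
python3 - <<'E'
from h import *
o=ctrl.observe(); print(o["eef_pos"],o["finger_gap"])
s,b=snap("scene","s3"); d,c=snap("side","d3"); print(grey(s,b),grey(d,c))
print(to([.4215,.124,.17],96.2),to([.4215,.124,.10]))
cv2.imwrite('pics/dd.png',1)if 0 else None
E
```

```text
[0.65602546 0.04668956 0.1738055 ] 0.08511447457575286
[(0.8239, 0.1851, 0.0234), (0.823, 0.2247, 0.0225), (0.548, 0.3987, 0.0231), (0.4655, 0.3059, 0.0237), (0.44, 0.2291, 0.0234), (0.4012, 0.0883, 0.0173), (0.3352, 0.1196, 0.0229), (-0.6492, 0.2212, 0.0173)] [(0.5451, 0.4017, 0.0249), (0.4629, 0.3098, 0.0251), (0.4367, 0.2319, 0.025), (0.4199, 0.1264, 0.026), (0.8328, 0.272, 0.0271), (0.6613, 0.0446, 0.0233)]
([0.1012, -0.2222, -0.0012], np.float64(-0.2)) ([0.1012, -0.2222, 0.0688], None)
```

Emit:
play_rows:
  motion:
    - [0.02, -0.042, 0, 0]
    - [0.04, -0.084, 0, 0]
    - [0.06, -0.126, 0, 0]
    - [0.08, -0.168, 0, 0]
    - [0.1, -0.21, 0.02, 0]
    - [0.1012, -0.2222, 0.06, 0]
    - [0.1012, -0.2222, 0.069, 0]
    - [0.1012, -0.2222, 0.069, 0]
    - [0.1012, -0.2222, 0.069, 0]

```text
time_s: 13.15
eef_pos: [0.4238, 0.1235, 0.1004]
tool_rot: [2.103, 2.332, 0.002]
wrist_force: [0.8, 0.1, 0.6]
finger_gap: 0.0856
```

```bash
cat >> h.py <<'E'
def pick(f):
    b=near(f); o=ctrl.observe(); c=b[1]-(b[2]-.023)*LY
    print("pick centre",c.round(4),"shift",to([*c,.0215],96.2))
E
python3 - <<'E'
from h import *
print(ctrl.observe()["eef_pos"]); pick("n3")
E
```

```text
[0.423753   0.12353325 0.10038072]
near (np.float64(0.00224619571348416), array([0.4216, 0.1242]), 0.0241, array([0.4215, 0.124 ]), array([0.0443, 0.0477])) tool shift ([0.0007, -0.0028, 0.0789], None)
pick centre [0.4217 0.1231] shift ([-0.0004, -0.0028, 0.0794], np.float64(-0.3))
```

Emit:
play_rows:
  motion:
    - [-0.0004, -0.0025, 0.03, 0]
    - [-0.0004, -0.0025, 0.06, 0]
    - [-0.0004, -0.0025, 0.079, 0]
    - [-0.0004, -0.0025, 0.079, 0]
    - [-0.0004, -0.0025, 0.079, 0]

```text
time_s: 13.7
eef_pos: [0.421, 0.1234, 0.0217]
tool_rot: [2.102, 2.333, 0.003]
wrist_force: [0.5, -0.2, 0.9]
finger_gap: 0.0854
```

Emit:
play_rows:
  motion:
    - [0, 0, 0, 0]
    - [0, 0, 0, 0]
    - [0, 0, 0, 0]
    - [0, 0, 0, 0]
    - [0, 0, 0, 0]
    - [0, 0, 0, 0]
  jaw: -1
  force: 60

```text
time_s: 14.3
eef_pos: [0.4203, 0.1236, 0.0224]
tool_rot: [2.101, 2.334, 0.004]
wrist_force: [-1.4, -0.5, 7.4]
finger_gap: 0.0428
```

Emit:
play_rows:
  motion:
    - [0, 0, -0.02, 0]
    - [0, 0, -0.06, 0]
    - [0, 0, -0.11, 0]
    - [0, 0, -0.14, 0]
    - [0, 0, -0.14, 0]
    - [0, 0, -0.14, 0]
    - [0, 0, -0.14, 0]

```text
time_s: 15.0
eef_pos: [0.4176, 0.1227, 0.1593]
tool_rot: [-2.101, -2.333, 0.005]
wrist_force: [0.1, -0.2, -2.0]
finger_gap: 0.0426
```

Run:
```python
from h import *
o=ctrl.observe(); print(o["eef_pos"],o["finger_gap"],to(L(0,0,.14),96.2))
```

```text
[0.41758902 0.12273693 0.15925397] 0.04263311286189593 ([-0.1006, 0.2253, 0.0185], np.float64(-0.2))
```

Emit:
play_rows:
  motion:
    - [-0.02, 0.045, 0, 0]
    - [-0.04, 0.09, 0, 0]
    - [-0.06, 0.135, 0, 0]
    - [-0.08, 0.18, 0, 0]
    - [-0.1, 0.22, 0, 0]
    - [-0.1006, 0.2253, 0.01, 0]
    - [-0.1006, 0.2253, 0.0185, 0]
    - [-0.1006, 0.2253, 0.0185, 0]
    - [-0.1006, 0.2253, 0.0185, 0]
    - [-0.1006, 0.2253, 0.0185, 0]

```text
time_s: 16.0
eef_pos: [0.653, 0.0479, 0.1429]
tool_rot: [-2.1, -2.336, -0.001]
wrist_force: [0.1, 0.5, -0.6]
finger_gap: 0.0428
```

```bash
cat >> h.py <<'E'
def held(f):
    "held disc vs tube axis, all in wrist view: top face rows/cols"
    o=ctrl.observe(); zt=o["eef_pos"][2]-.0095; w,a=snap("wrist",f)
    print("tcp",o["eef_pos"].round(4),"gap",round(o["finger_gap"],4),"pred disc",proj(w,[*L(0,0)[:2],zt]).round(1),"pred rim outer +y",proj(w,L(0,.033,.098)).round(1),"tcp-pred",proj(w,[*o["eef_pos"][:2],zt]).round(1))
    cv2.imwrite('pics/'+f+'c.png',cv2.resize(a[180:380,160:400,::-1],(720,600),interpolation=cv2.INTER_CUBIC))
    u=int(proj(w,L(0,0,.1))[0]); g=a[:,u-3:u+4].mean(axis=(1,2)); e=np.abs(np.diff(g)); print("edges col",[(i,int(g[i+1]-g[i])) for i in range(160,380) if e[i]>6])
    v=int(proj(w,[*L(0,0)[:2],zt])[1]); g=a[v-2:v+3].mean(axis=(0,2)); e=np.abs(np.diff(g)); print("edges row",v,[(i,int(g[i+1]-g[i])) for i in range(180,390) if e[i]>6])
E
python3 - <<'E'
from h import *
held("t2"); print(to(L(0,0,.14)))
for i in range(3): print(ctrl.observe()["eef_pos"]); snapshot("side")
E
```

```text
tcp [0.653  0.0479 0.1429] gap 0.0428 pred disc [277.8 297. ] pred rim outer +y [278.1 197.5] tcp-pred [280.2 293.8]
edges col [(173, 32), (174, 35), (179, -13), (180, -7), (186, 30), (196, 39), (197, 16), (201, 10), (202, 17), (207, -49), (208, -49), (209, -9), (233, 12), (234, -10), (235, -8), (339, 10)]
edges row 297 [(189, -8), (190, -37), (191, -27), (192, -16), (204, 23), (205, 28), (218, -29), (219, -31), (230, 18), (231, 53), (333, -62), (334, -13), (344, 8), (345, 37), (346, 31), (358, -7), (359, -34), (360, -27), (372, 9), (373, 20), (374, 14)]
([-0.0013, -0.0013, 0.0032], None)
[0.65329474 0.04761981 0.14318686]
[0.65351781 0.04743982 0.14333888]
[0.65366897 0.04725352 0.14335626]
```

Emit:
play_rows:
  motion:
    - [-0.0015, -0.0022, 0.003, 0]
    - [-0.0015, -0.0022, 0.003, 0]
    - [-0.0015, -0.0022, 0.003, 0]
    - [-0.0015, -0.0022, 0.003, 0]

```text
time_s: 16.6
eef_pos: [0.6517, 0.045, 0.1393]
tool_rot: [2.102, 2.335, 0.0]
wrist_force: [-0.8, 0.1, -1.9]
finger_gap: 0.0428
```

Run:
```python
from h import *
held("t3"); print(to(L(0,0,.14)))
```

```text
tcp [0.6517 0.045  0.1393] gap 0.0428 pred disc [281.4 291.4] pred rim outer +y [281.1 194.2] tcp-pred [280.2 293.7]
edges col [(170, 32), (171, 35), (176, -12), (177, -7), (182, 6), (183, 30), (192, 7), (193, 48), (194, 6), (198, 17), (199, 7), (204, -48), (205, -49), (206, -9), (245, 7), (337, 25), (338, 43), (339, -36), (340, -17)]
edges row 291 [(192, -13), (193, -47), (194, -27), (206, 21), (207, 24), (208, 11), (220, -34), (221, -26), (230, 29), (231, 40), (333, -47), (334, -27), (343, 33), (344, 34), (356, -13), (357, -35), (358, -23), (370, 16), (371, 17), (372, 10)]
([0.0011, 0.0005, -0.0007], None)
```

View pics/t3c.png

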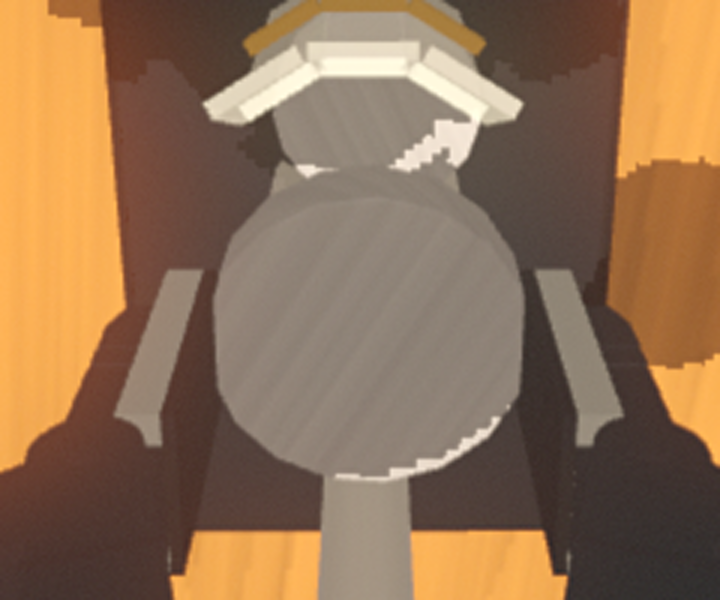

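The first disc lies flat in the tube and the second is aligned within 0.5 mm. I lower it to TCP z 0.060.

Emit:
play_rows:
  motion:
    - [0, -0.0003, 0.015, 0]
    - [0, -0.0003, 0.03, 0]
    - [0, -0.0003, 0.045, 0]
    - [0, -0.0003, 0.06, 0]
    - [0, -0.0003, 0.075, 0]
    - [0, -0.0003, 0.079, 0]
    - [0, -0.0003, 0.079, 0]

```text
time_s: 17.35
eef_pos: [0.6506, 0.0458, 0.0591]
tool_rot: [-2.1, -2.333, 0.001]
wrist_force: [-1.1, 1.4, -3.4]
finger_gap: 0.0427
```

Emit:
play_rows:
  motion:
    - [0, 0, 0, 0]
    - [0, 0, 0, 0]
    - [0, 0, 0, 0]
    - [0, 0, 0, 0]
    - [0, 0, 0, 0]
  jaw: 0.5

```text
time_s: 17.85
eef_pos: [0.6517, 0.0446, 0.0606]
tool_rot: [2.102, 2.334, 0.0]
wrist_force: [0.4, 0.3, 0.1]
finger_gap: 0.0639
```

Emit:
play_rows:
  motion:
    - [0, 0, -0.02, 0]
    - [0, 0, -0.06, 0]
    - [0, 0, -0.1, 0]
    - [0, 0, -0.11, 0]
    - [0, 0, -0.11, 0]
    - [0, 0, -0.11, 0]
  jaw: 1

```text
time_s: 18.45
eef_pos: [0.6506, 0.0449, 0.1691]
tool_rot: [-2.101, -2.334, 0.003]
wrist_force: [0.4, 0.9, -1.1]
finger_gap: 0.0852
```

Run:
```python
from h import *
o=ctrl.observe(); print(o["eef_pos"],o["finger_gap"])
s,b=snap("scene","s4"); d,c=snap("side","d4"); print(grey(s,b),grey(d,c))
print(to([.438,.230,.17],96.2),to([.438,.230,.10]))
```

```text
[0.65058337 0.0448865  0.16911417] 0.08522838007350644
[(0.8239, 0.1851, 0.0234), (0.823, 0.2247, 0.0225), (0.548, 0.3987, 0.0231), (0.467, 0.3064, 0.023), (0.4394, 0.2291, 0.0239), (0.3304, 0.1171, 0.018), (-0.0924, 0.0083, 0.0229)] [(0.5453, 0.4017, 0.0249), (0.4629, 0.3098, 0.0251), (0.4367, 0.2319, 0.025), (0.8319, 0.2717, 0.0263), (0.6613, 0.0446, 0.0233)]
([0.2062, -0.1914, -0.0013], np.float64(-0.2)) ([0.2062, -0.1911, 0.0687], None)
```

Emit:
play_rows:
  motion:
    - [0.03, -0.028, 0, 0]
    - [0.06, -0.056, 0, 0]
    - [0.09, -0.084, 0, 0]
    - [0.12, -0.112, 0, 0]
    - [0.15, -0.14, 0, 0]
    - [0.18, -0.168, 0.01, 0]
    - [0.205, -0.19, 0.035, 0]
    - [0.205, -0.191, 0.068, 0]
    - [0.205, -0.191, 0.068, 0]
    - [0.205, -0.191, 0.068, 0]
    - [0.205, -0.191, 0.068, 0]

```text
time_s: 19.65
eef_pos: [0.4417, 0.2283, 0.1033]
tool_rot: [2.104, 2.331, 0.003]
wrist_force: [0.3, -0.3, -0.0]
finger_gap: 0.0856
```

Run:
```python
from h import *
print(ctrl.observe()["eef_pos"]); pick("n4")
```

```text
[0.44174441 0.22833331 0.10329322]
near (np.float64(0.003614916766154799), array([0.4386, 0.2301]), 0.0241, array([0.4385, 0.2301]), array([0.0443, 0.0475])) tool shift ([0.0018, -0.0034, 0.0816], None)
pick centre [0.4387 0.229 ] shift ([0.0007, -0.0034, 0.0821], np.float64(-0.3))
```

Emit:
play_rows:
  motion:
    - [0.0007, -0.003, 0.03, 0]
    - [0.0007, -0.003, 0.06, 0]
    - [0.0007, -0.003, 0.08, 0]
    - [0.0007, -0.003, 0.0805, 0]
    - [0.0007, -0.003, 0.0805, 0]

```text
time_s: 20.2
eef_pos: [0.4382, 0.2293, 0.0228]
tool_rot: [2.103, 2.333, 0.002]
wrist_force: [-0.3, 0.7, -0.2]
finger_gap: 0.0854
```

Emit:
play_rows:
  motion:
    - [0, 0, 0, 0]
    - [0, 0, 0, 0]
    - [0, 0, 0, 0]
    - [0, 0, 0, 0]
    - [0, 0, 0, 0]
    - [0, 0, 0, 0]
  jaw: -1
  force: 60

```text
time_s: 20.8
eef_pos: [0.4379, 0.2298, 0.0235]
tool_rot: [2.102, 2.334, 0.004]
wrist_force: [-0.7, -0.7, 7.7]
finger_gap: 0.0428
```

Emit:
play_rows:
  motion:
    - [0, 0, -0.02, 0]
    - [0, 0, -0.06, 0]
    - [0, 0, -0.11, 0]
    - [0, 0, -0.14, 0]
    - [0, 0, -0.14, 0]
    - [0, 0, -0.14, 0]
    - [0, 0, -0.14, 0]

```text
time_s: 21.5
eef_pos: [0.4355, 0.2285, 0.1601]
tool_rot: [-2.101, -2.334, 0.006]
wrist_force: [0.6, 0.9, -1.9]
finger_gap: 0.0425
```

Run:
```python
from h import *
o=ctrl.observe(); print(o["eef_pos"],o["finger_gap"],to(L(0,0,.14),96.2))
```

```text
[0.43552722 0.22848878 0.16010041] 0.04252662917397252 ([-0.2039, 0.1964, 0.0197], np.float64(-0.2))
```

Emit:
play_rows:
  motion:
    - [-0.034, 0.032, 0, 0]
    - [-0.068, 0.065, 0, 0]
    - [-0.102, 0.097, 0, 0]
    - [-0.136, 0.13, 0, 0]
    - [-0.17, 0.162, 0, 0]
    - [-0.2, 0.19, 0, 0]
    - [-0.205, 0.1945, 0.01, 0]
    - [-0.205, 0.1945, 0.021, 0]
    - [-0.205, 0.1945, 0.021, 0]
    - [-0.205, 0.1945, 0.021, 0]
    - [-0.205, 0.1945, 0.021, 0]
    - [-0.205, 0.1945, 0.021, 0]

```text
time_s: 22.7
eef_pos: [0.6518, 0.047, 0.1417]
tool_rot: [2.1, 2.336, 0.002]
wrist_force: [-0.4, -0.7, -0.4]
finger_gap: 0.0426
```

Run:
```python
from h import *
held("t4"); print(to(L(0,0,.14)))
```

```text
tcp [0.6518 0.047  0.1417] gap 0.0426 pred disc [280.8 295.6] pred rim outer +y [280.6 196.8] tcp-pred [280.2 293.8]
edges col [(172, 21), (173, 48), (174, 6), (179, -13), (185, 24), (186, 10), (195, 29), (196, 26), (201, 25), (206, -15), (207, -61), (208, -31), (244, 6), (335, 14), (336, 65), (337, -37), (338, -24)]
edges row 295 [(191, -22), (192, -48), (193, -15), (205, 24), (206, 28), (219, -31), (220, -29), (231, 34), (232, 32), (332, -42), (333, -31), (343, 6), (344, 35), (345, 33), (357, -10), (358, -32), (359, -27), (371, 9), (372, 21), (373, 13)]
([-0.0005, 0.0002, 0.0017], None)
```

Emit:
play_rows:
  motion:
    - [-0.002, -0.0006, 0, 0]
    - [-0.002, -0.0006, 0.0, 0]
    - [-0.002, -0.0006, 0, 0]
    - [-0.002, -0.0006, 0, 0]

```text
time_s: 23.15
eef_pos: [0.6515, 0.0437, 0.1409]
tool_rot: [2.102, 2.335, 0.0]
wrist_force: [0.2, -0.1, -0.7]
finger_gap: 0.0426
```

Run:
```python
from h import *
held("t5"); print(to(L(0,0,.072)))
```

```text
tcp [0.6515 0.0437 0.1409] gap 0.0426 pred disc [282.3 288.6] pred rim outer +y [282.  190.5] tcp-pred [280.2 293.7]
edges col [(167, 10), (168, 57), (169, 7), (173, -8), (174, -10), (180, 30), (189, 38), (190, 16), (195, 18), (200, -15), (201, -60), (202, -30), (337, 16)]
edges row 288 [(194, -24), (195, -28), (196, -18), (197, -11), (207, 11), (208, 26), (209, 21), (221, -29), (222, -32), (230, 11), (231, 46), (232, 12), (332, -18), (333, -49), (334, -6), (341, 8), (342, 37), (343, 31), (355, -24), (356, -37), (357, -11), (368, 9), (369, 11), (370, 17)]
([0.0024, 0.0009, 0.0688], None)
```

Emit:
play_rows:
  motion:
    - [0.0012, 0, 0.012, 0]
    - [0.0012, 0, 0.024, 0]
    - [0.0012, 0, 0.036, 0]
    - [0.0012, 0, 0.048, 0]
    - [0.0012, 0, 0.06, 0]
    - [0.0012, 0, 0.068, 0]
    - [0.0012, 0, 0.068, 0]

```text
time_s: 23.9
eef_pos: [0.6507, 0.0454, 0.072]
tool_rot: [-2.101, -2.334, 0.001]
wrist_force: [-2.1, 1.8, -1.6]
finger_gap: 0.0425
```

Emit:
play_rows:
  motion:
    - [0, 0, 0, 0]
    - [0, 0, 0, 0]
    - [0, 0, 0, 0]
    - [0, 0, 0, 0]
    - [0, 0, 0, 0]
  jaw: 0.5

```text
time_s: 24.4
eef_pos: [0.6515, 0.0447, 0.073]
tool_rot: [2.102, 2.334, 0.0]
wrist_force: [1.4, -0.4, -0.5]
finger_gap: 0.064
```

Emit:
play_rows:
  motion:
    - [0, 0, -0.02, 0]
    - [0, 0, -0.06, 0]
    - [0, 0, -0.09, 0]
    - [0.04, 0, -0.09, 0]
    - [0.08, 0, -0.08, 0]
    - [0.08, 0, -0.08, 0]
    - [0.08, 0, -0.08, 0]
  jaw: 1

```text
time_s: 25.1
eef_pos: [0.6422, 0.1267, 0.1523]
tool_rot: [-2.097, -2.338, 0.001]
wrist_force: [0.7, -0.3, -1.1]
finger_gap: 0.0852
```

Run:
```python
from h import *
o=ctrl.observe(); print(o["eef_pos"],o["finger_gap"])
w,a=snap("wrist","w6"); u=proj(w,L(0,.03,.06)).astype(int); print(u)
for n,p in dict(rim=L(0,.033,.098),r34lo=L(0,.0305,.0543),r34=L(0,.0305,.0583),base=L(0,.027,.024)).items(): print(n,proj(w,p).round(1))
x=a[u[1]-50:u[1]+100,u[0]-100:u[0]+100,::-1]; cv2.imwrite('pics/w6c.png',cv2.resize(x,(800,600),interpolation=cv2.INTER_CUBIC))
s,b=snap("scene","s5"); d,c=snap("side","d5"); print(grey(s,b),grey(d,c))
```

```text
[0.6421792  0.12666645 0.1523277 ] 0.08518828269051418
[282 294]
rim [282.9 325.1]
r34lo [282.8 289.3]
r34 [282.8 292.3]
base [282.8 272.7]
[(0.8226, 0.1854, 0.0222), (0.8243, 0.2243, 0.0237), (0.6244, 0.1856, 0.0247), (0.548, 0.3987, 0.0231), (0.4653, 0.3065, 0.0232), (0.291, 0.3143, 0.0179), (-0.1144, 0.0019, 0.0197)] [(0.5451, 0.4017, 0.0249), (0.4629, 0.3098, 0.0251), (0.8328, 0.272, 0.0271), (0.6613, 0.0446, 0.0233), (0.8362, -0.1147, 0.0228), (0.1606, -0.6363, 0.0182)]
```

View pics/w6c.png

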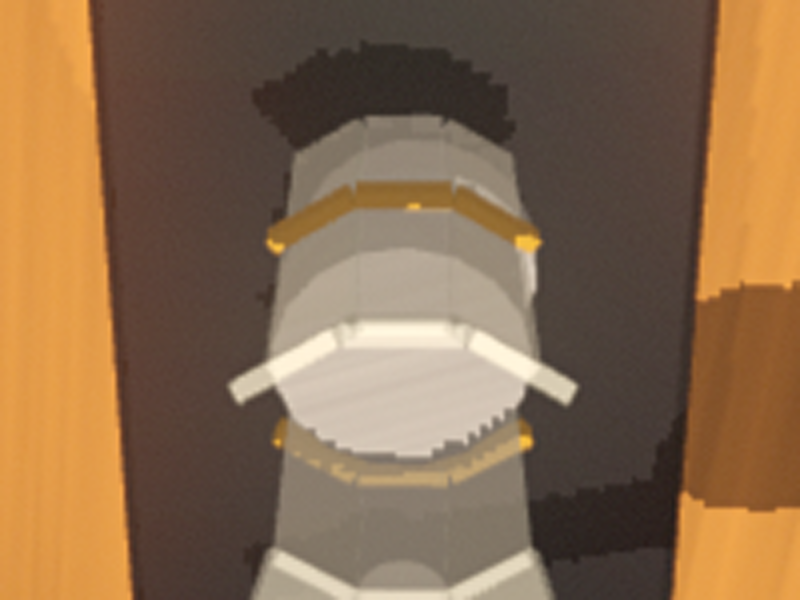

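All three discs look seated flat. Whether the stack top (36 mm) reaches the mark is close, so I refine it with several views: the ring top/wall junction against the base/wall edge, which lie at the same radius.

Run:
```python
from h import *
w=cam("wrist"); im=cv2.imread('pics/w6.png').astype(float)
g=im[:,278:287].mean(axis=1)
for v in range(268,303): print(v,g[v].round().astype(int).tolist(),end='; ')
print(); print([(v,g[v].round().astype(int).tolist()) for v in range(303,312)])
print([(v,g[v].round().astype(int).tolist()) for v in range(352,370)])
r=lambda y,z,dy: proj(w,L(0,y+dy,z))[1]
for dy in(0,.001):
  for rw in(.0265,.0275): print(dy,rw,"base",r(rw,.024,dy).round(2),"junc h=32..38",[r(rw,.024+h/1000,dy).round(2) for h in(32,33,34,35,36,37,38)],"far",[r(-rw,.024+h/1000,dy).round(1) for h in(32,34,36,38)],"ringlow far")
  print("ring lo outer",[r(.0305,.020+h/1000,dy).round(2) for h in(32,33,34,35,36,37,38)],"disc near/far top36",r(.023,.06,dy).round(1),r(-.023,.06,dy).round(1),"disc0 bottom",r(.023,.024,dy).round(1))
```

```text
268 [39, 44, 52]; 269 [39, 45, 52]; 270 [39, 45, 52]; 271 [38, 43, 50]; 272 [50, 57, 66]; 273 [98, 112, 123]; 274 [106, 120, 132]; 275 [105, 120, 132]; 276 [104, 118, 130]; 277 [102, 116, 128]; 278 [102, 118, 129]; 279 [115, 130, 143]; 280 [120, 136, 149]; 281 [120, 136, 149]; 282 [120, 136, 149]; 283 [121, 136, 150]; 284 [121, 136, 149]; 285 [121, 136, 149]; 286 [121, 137, 150]; 287 [123, 138, 151]; 288 [122, 137, 150]; 289 [83, 117, 143]; 290 [53, 104, 139]; 291 [49, 102, 140]; 292 [50, 106, 145]; 293 [52, 109, 148]; 294 [51, 111, 152]; 295 [62, 133, 176]; 296 [105, 141, 169]; 297 [121, 139, 154]; 298 [123, 138, 151]; 299 [122, 138, 151]; 300 [121, 138, 151]; 301 [123, 139, 152]; 302 [123, 139, 152]; 
[(303, [123, 140, 152]), (304, [123, 139, 152]), (305, [125, 141, 153]), (306, [142, 159, 173]), (307, [151, 169, 183]), (308, [151, 169, 183]), (309, [152, 169, 183]), (310, [152, 169, 183]), (311, [151, 168, 182])]
[(352, [181, 197, 211]), (353, [181, 197, 212]), (354, [182, 197, 212]), (355, [181, 197, 212]), (356, [181, 197, 211]), (357, [165, 180, 194]), (358, [122, 135, 148]), (
[... 1055 characters left out ...]
(287.63), np.float64(288.39), np.float64(289.16), np.float64(289.93), np.float64(290.71), np.float64(291.49), np.float64(292.28)] far [np.float64(351.1), np.float64(352.9), np.float64(354.8), np.float64(356.8)] ringlow far
0.001 0.0275 base 264.8 junc h=32..38 [np.float64(286.35), np.float64(287.11), np.float64(287.87), np.float64(288.64), np.float64(289.41), np.float64(290.19), np.float64(290.98)] far [np.float64(352.2), np.float64(354.1), np.float64(356.0), np.float64(357.9)] ringlow far
ring lo outer [np.float64(279.56), np.float64(280.29), np.float64(281.02), np.float64(281.75), np.float64(282.49), np.float64(283.24), np.float64(283.99)] disc near/far top36 295.2 350.9 disc0 bottom 270.0
```

Run:
```python
from h import *
print(ctrl.observe()["eef_pos"],to(L(-.085,0,.15),186.2),to(L(-.085,0,.10)))
```

```text
[0.6434515  0.12212681 0.15294378] ([-0.0769, -0.0841, 0.0031], np.float64(-90.3)) ([-0.0768, -0.0842, 0.0531], None)
```

Emit:
play_rows:
  motion:
    - [0, -0.035, 0, -8]
    - [-0.02, -0.07, 0, -16]
    - [-0.05, -0.0841, 0, -24]
    - [-0.0769, -0.0841, 0, -32]
    - [-0.0769, -0.0841, 0, -40]
    - [-0.0769, -0.0841, 0.01, -48]
    - [-0.0769, -0.0841, 0.02, -56]
    - [-0.0769, -0.0841, 0.03, -64]
    - [-0.0769, -0.0841, 0.04, -72]
    - [-0.0769, -0.0841, 0.05, -80]
    - [-0.0769, -0.0841, 0.053, -88]
    - [-0.0769, -0.0841, 0.053, -90.2]

```text
time_s: 26.45
eef_pos: [0.5671, 0.0367, 0.0991]
tool_rot: [0.169, -3.136, 0.002]
wrist_force: [0.0, 0.8, 0.1]
finger_gap: 0.0858
```

Emit:
play_rows:
  motion:
    - [0, 0, 0, 0]
    - [0, 0, 0, 0]
    - [0, 0, 0, 0]
    - [0, 0, 0, 0]
    - [0, 0, 0, 0]
    - [0, 0, 0, 0]
    - [0, 0, 0, 0]
    - [0, 0, 0, 0]

```text
time_s: 27.25
eef_pos: [0.5673, 0.0393, 0.0998]
tool_rot: [-0.17, 3.137, -0.0]
wrist_force: [-0.4, -0.7, 0.1]
finger_gap: 0.0857
```

Run:
```python
from h import *
o=ctrl.observe(); print(o["eef_pos"])
w,a=snap("wrist","w7"); u=proj(w,L(-.023,0,.06)).round().astype(int); print(u)
y0,x0=min(u[1]-75,270),u[0]-100
for h in(0,12,24,34,36): print(h,"disc front",proj(w,L(-.023,0,.024+h/1000)).round(1),"ring end",proj(w,L(-.0195,.0235,.024+h/1000)).round(1))
print(x0,y0); cv2.imwrite('pics/w7c.png',cv2.resize(a[y0:y0+150,x0:x0+200,::-1],(800,600),interpolation=cv2.INTER_CUBIC))
print(o["eef_pos"]-ctrl.observe()["eef_pos"])
```

```text
[0.56734071 0.03925946 0.09980917]
[281 363]
0 disc front [280.9 322.8] ring end [317.3 327.4]
12 disc front [280.8 334.8] ring end [319.  339.5]
24 disc front [280.7 348. ] ring end [320.9 352.9]
34 disc front [280.7 360.1] ring end [322.7 365.2]
36 disc front [280.6 362.7] ring end [323.  367.8]
181 270
[ 1.43915135e-05 -1.31975607e-05  1.26183936e-05]
```

View pics/w7c.png

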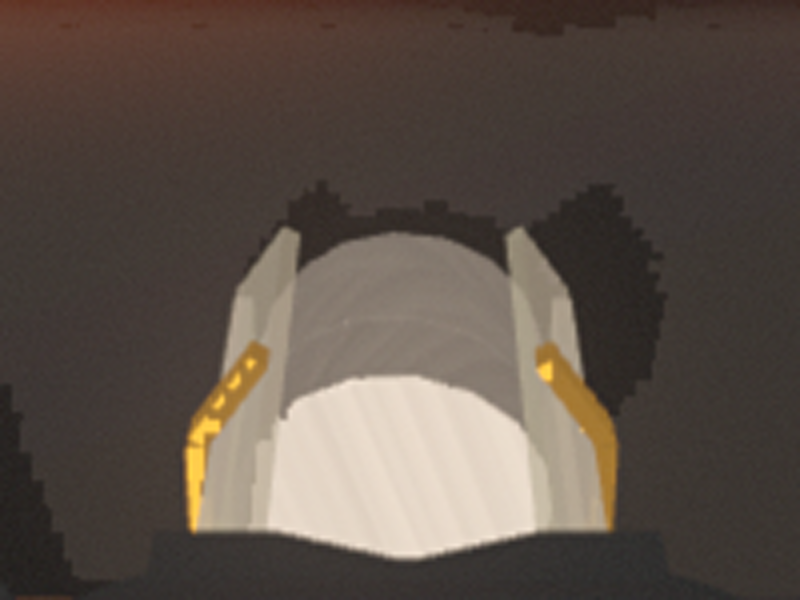

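Run:
```python
from h import *
w=cam("wrist"); im=cv2.imread('pics/w7.png')
S=20; y0,x0=322,300; c=cv2.resize(im[y0:y0+55-25,x0:x0+40],None,fx=0.01,fy=0.01) if 0 else None
A=im[323:373,300:340]; B=im[323:373,222:262]
out=[]
for I,xo,sg in((A,300,1),(B,222,-1)):
    J=cv2.resize(I,(400,500),interpolation=cv2.INTER_NEAREST)
    pc=(311.75,327.) if sg>0 else (181+280/4,327.)
    P=ray(w,pc,.024); q=P[:2]-LO; print("corner lamp mm",(q@LX*1000).round(1),(q@LY*1000).round(1))
    for h in range(0,40,2):
        u=(proj(w,[P[0],P[1],.024+h/1000])-[xo,323]+.5)*10
        col=(0,0,255) if h in(12,24,36) else (0,255,0)
        cv2.line(J,(int(u[0]-8),int(u[1])),(int(u[0]+8),int(u[1])),col,1)
    out.append(J)
cv2.imwrite('pics/w7z.png',np.hstack(out[::-1]))
```

```text
corner lamp mm -19.8 19.9
corner lamp mm -19.8 -19.4
```

View pics/w7z.png

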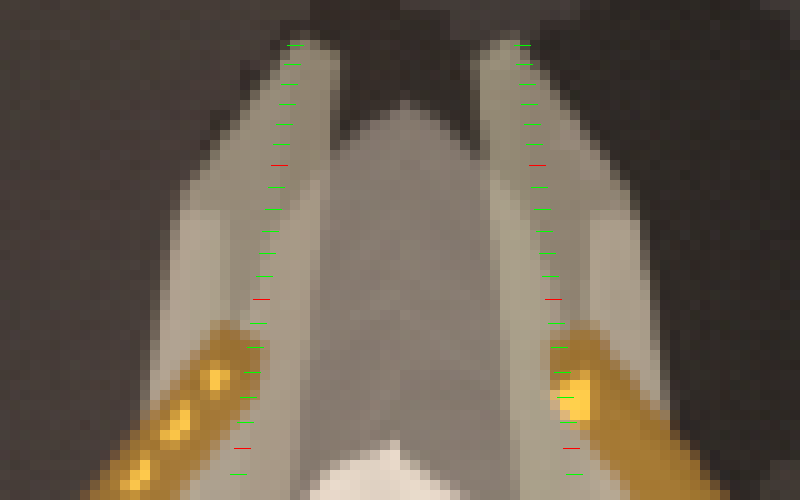

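The magnified slot view, with ticks every 2 mm, shows the ring spanning about 28 to 32–34 mm, and the earlier oblique views gave 34 mm. The stack top at 36 mm is above it and 24 mm would be well below, so three discs is right. The two left-over discs go to the tray.

```bash
cat >> h.py <<'E'
def pick(f,yaw=186.2):
    b=near(f); o=ctrl.observe(); t=R.from_rotvec(o["tool_rot"]).as_matrix()[:2,0]; c=b[1]-(b[2]-.023)*t
    print("pick centre",c.round(4),"shift",to([*c,.0215],yaw))
E
python3 - <<'E'
from h import *
s,b=snap("scene","s6"); d,c=snap("side","d6"); print(grey(s,b),grey(d,c))
print(ctrl.observe()["joints"].round(2),to([.464,.3065,.15],186.2),to([.464,.3065,.10]))
E
```

```text
[(0.8239, 0.1851, 0.0234), (0.823, 0.2247, 0.0225), (0.548, 0.3987, 0.0231), (0.4653, 0.3065, 0.0232), (0.366, 0.0738, 0.0197)] [(0.5451, 0.4017, 0.0249), (0.4629, 0.3098, 0.0251), (0.8319, 0.2717, 0.0263), (0.6613, 0.0446, 0.0233), (0.054, -0.7177, 0.0293)]
[ 0.08  0.49 -0.25  1.66  0.14  1.01  1.47] ([0.0739, 0.2769, -0.0502], np.float64(0.0)) ([0.0739, 0.2769, -0.0002], None)
```

Emit:
play_rows:
  motion:
    - [0.01, 0.03, -0.03, 0]
    - [0.02, 0.07, -0.06, 0]
    - [0.032, 0.12, -0.06, 0]
    - [0.045, 0.165, -0.06, 0]
    - [0.058, 0.21, -0.06, 0]
    - [0.07, 0.255, -0.05, 0]
    - [0.0739, 0.2769, -0.02, 0]
    - [0.0739, 0.2769, 0, 0]
    - [0.0739, 0.2769, 0, 0]
    - [0.0739, 0.2769, 0, 0]
    - [0.0739, 0.2769, 0, 0]

```text
time_s: 28.5
eef_pos: [0.4655, 0.3061, 0.1012]
tool_rot: [-0.167, 3.135, 0.001]
wrist_force: [0.4, 0.2, -0.2]
finger_gap: 0.0851
```

Run:
```python
from h import *
print(ctrl.observe()["eef_pos"]); pick("n5")
```

```text
[0.46550995 0.30606504 0.10115309]
near (np.float64(0.0017673567276448162), array([0.4641, 0.3071]), 0.024, array([0.4641, 0.3073]), array([0.0445, 0.0473])) tool shift ([0.0015, 0.001, 0.0793], None)
pick centre [0.4651 0.3072] shift ([0.0005, 0.001, 0.0798], np.float64(-0.1))
```

Emit:
play_rows:
  motion:
    - [0.0005, 0.001, 0.03, 0]
    - [0.0005, 0.001, 0.06, 0]
    - [0.0005, 0.001, 0.079, 0]
    - [0.0005, 0.001, 0.079, 0]
    - [0.0005, 0.001, 0.079, 0]

```text
time_s: 29.05
eef_pos: [0.4644, 0.3076, 0.0219]
tool_rot: [-0.168, 3.136, 0.001]
wrist_force: [-0.3, 0.4, 0.1]
finger_gap: 0.0854
```

Emit:
play_rows:
  motion:
    - [0, 0, 0, 0]
    - [0, 0, 0, 0]
    - [0, 0, 0, 0]
    - [0, 0, 0, 0]
    - [0, 0, 0, 0]
    - [0, 0, 0, 0]
  jaw: -1
  force: 60

```text
time_s: 29.65
eef_pos: [0.4643, 0.3083, 0.0226]
tool_rot: [-0.17, 3.134, 0.002]
wrist_force: [-1.1, -1.3, 5.7]
finger_gap: 0.0429
```

Emit:
play_rows:
  motion:
    - [0, 0, -0.02, 0]
    - [0, 0, -0.06, 0]
    - [0, 0, -0.11, 0]
    - [0, 0, -0.16, 0]
    - [0, 0, -0.19, 0]
    - [0, 0, -0.19, 0]
    - [0, 0, -0.19, 0]

```text
time_s: 30.35
eef_pos: [0.4632, 0.3073, 0.2111]
tool_rot: [-0.17, 3.136, 0.0]
wrist_force: [-1.0, -1.0, -1.7]
finger_gap: 0.0427
```

Run:
```python
from h import *
o=ctrl.observe(); print(o["eef_pos"],o["finger_gap"],to([.47,-.35,.2],186.2))
s=cam("scene"); print("jar",ray(s,(204,184),.075),"tray centre px",proj(s,(.5145,-.352,.005)))
im=cv2.imread('pics/s6.png'); hs=cv2.cvtColor(im,cv2.COLOR_BGR2HSV); print(hs[235,148],hs[280,100])
m=cv2.inRange(hs,(12,60,120),(28,175,255)); m[:, :100]=0; m[:,200:]=0; m[:180]=0; m[290:]=0
m=cv2.morphologyEx(m,cv2.MORPH_OPEN,np.ones((5,5)))
k=max(cv2.findContours(m,0,1)[0],key=cv2.contourArea); P=np.array([ray(s,p[0],.012)[:2] for p in k]).astype(np.float32); print(cv2.minAreaRect(P))
```

```text
[0.46321331 0.30731471 0.21106649] 0.04265471929523667 ([0.0644, -0.6542, 0.011], np.float64(0.0))
jar [ 0.39984365 -0.16737662  0.075     ] tray centre px [149.67067009 234.97198617]
[ 18 124 193] [ 14 162 173]
((0.4965612292289734, -0.36356478929519653), (0.32968389987945557, 0.4124242067337036), 87.25308227539062)
```

Emit:
play_rows:
  motion:
    - [0, -0.045, 0, 0]
    - [0, -0.09, 0, 0]
    - [0, -0.135, 0, 0]
    - [0, -0.18, 0, 0]
    - [0, -0.225, 0, 0]
    - [0, -0.27, 0, 0]
    - [0, -0.315, 0, 0]
    - [0.02, -0.36, 0, 0]
    - [0.03, -0.405, 0, 0]
    - [0.04, -0.45, 0, 0]
    - [0.05, -0.495, 0, 0]
    - [0.055, -0.54, 0, 0]

```text
time_s: 31.55
eef_pos: [0.4642, -0.2367, 0.2082]
tool_rot: [0.168, -3.132, -0.004]
wrist_force: [0.3, -0.6, -0.9]
finger_gap: 0.0427
```

Run:
```python
from h import *
o=ctrl.observe(); print(o["eef_pos"],o["finger_gap"],o["joints"].round(2),to([.47,-.35,.06],186.2))
```

```text
[ 0.46424709 -0.23665431  0.20816091] 0.04272866881281913 [ 0.48  0.29 -0.05  1.65  0.02  1.21  2.1 ] ([0.0057, -0.1137, 0.1479], np.float64(-0.0))
```

The joint reading (q1 = +0.48) disagrees with the position reading (y = −0.24), so I check before going on.

Run:
```python
from h import *
snap("wrist","x1"); s,_=snap("scene","x2"); o=ctrl.observe(); print(o["time_s"],o["eef_pos"],o["joints"].round(2),o["dq"].round(2),o["finger_gap"]); print(cam("wrist")[1]); print(proj(s,[*o["eef_pos"][:2],.35]))
a=cv2.imread('pics/x2.png');b=cv2.imread('pics/x1.png'); cv2.imwrite('pics/x3.png',cv2.resize(np.hstack([a,b]),(800,300)))
```

```text
31.65 [ 0.46274761 -0.2445203   0.2080355 ] [ 0.48  0.29 -0.04  1.65  0.02  1.21  2.1 ] [-0.06 -0.02 -0.1   0.04 -0.08  0.03 -0.05] 0.04274412914464736
[ 0.38171905 -0.25274075  0.33329354]
[154.62272248 143.1296683 ]
```

View pics/x3.png

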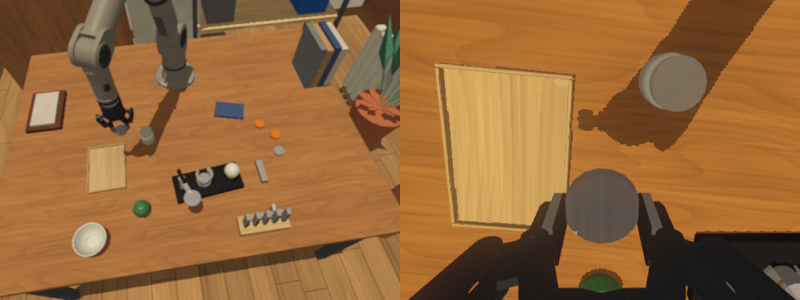

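The picture shows the arm really is at y ≈ −0.24 with the disc held, so q1 is simply counted the other way round. The tray is next to it and the last grey disc is unmoved at about (391,211). I continue to the tray.

Emit:
play_rows:
  motion:
    - [0, -0.04, 0, 0]
    - [0, -0.08, 0, 0]
    - [0.004, -0.105, 0.02, 0]
    - [0.004, -0.105, 0.06, 0]
    - [0.004, -0.105, 0.1, 0]
    - [0.004, -0.105, 0.14, 0]
    - [0.004, -0.105, 0.14, 0]
    - [0.004, -0.105, 0.14, 0]

```text
time_s: 32.45
eef_pos: [0.4731, -0.3391, 0.0692]
tool_rot: [0.17, -3.133, -0.004]
wrist_force: [0.1, -0.1, -0.7]
finger_gap: 0.0427
```

Run:
```python
from h import *
o=ctrl.observe(); print(o["eef_pos"],o["finger_gap"],to([.47,-.35,.030],186.2))
```

```text
[ 0.47307473 -0.33905804  0.06920119] 0.04274600553544137 ([0.0041, -0.0107, 0.0392], np.float64(0.0))
```

Emit:
play_rows:
  motion:
    - [0.003, -0.008, 0.02, 0]
    - [0.003, -0.008, 0.035, 0]
    - [0.003, -0.008, 0.04, 0]
    - [0.003, -0.008, 0.04, 0]
    - [0.003, -0.008, 0.04, 0]

```text
time_s: 32.95
eef_pos: [0.4737, -0.3489, 0.0327]
tool_rot: [-0.171, 3.134, -0.003]
wrist_force: [0.2, -0.3, -0.8]
finger_gap: 0.043
```

Emit:
play_rows:
  motion:
    - [0, 0, 0, 0]
    - [0, 0, 0, 0]
    - [0, 0, 0, 0]
    - [0, 0, 0, 0]
  jaw: 0.4

```text
time_s: 33.35
eef_pos: [0.4726, -0.3486, 0.0313]
tool_rot: [-0.17, 3.136, -0.001]
wrist_force: [-0.5, 0.7, -0.1]
finger_gap: 0.0601
```

Emit:
play_rows:
  motion:
    - [0, 0, -0.03, 0]
    - [0, 0, -0.08, 0]
    - [0, 0, -0.13, 0]
    - [0, 0, -0.17, 0]
    - [0, 0, -0.17, 0]
    - [0, 0, -0.17, 0]
  jaw: 1

```text
time_s: 33.95
eef_pos: [0.4728, -0.3488, 0.2021]
tool_rot: [-0.17, 3.135, -0.003]
wrist_force: [-0.6, 0.8, -0.7]
finger_gap: 0.0855
```

Run:
```python
from h import *
o=ctrl.observe(); print(o["eef_pos"],o["finger_gap"])
w,a=snap("wrist","y1"); s,b=snap("scene","y2"); d,c=snap("side","y3"); print(grey(w,a,.017),grey(s,b),grey(d,c),grey(d,c,.017))
print(to([.5465,.3985,.2],186.2),to([.5465,.3985,.10]))
```

```text
[ 0.47279815 -0.34882207  0.20213427] 0.08550899705249757
[(0.4843, -0.3526, 0.0197)] [(0.8239, 0.1851, 0.0234), (0.8243, 0.2243, 0.0237), (0.4729, -0.3484, 0.0228), (0.548, 0.3987, 0.0231), (0.0236, -0.5777, 0.0177), (-0.1012, -0.0105, 0.018), (-0.4552, -0.5115, 0.0183)] [(0.5451, 0.4017, 0.0249), (0.8319, 0.2717, 0.0263), (0.6613, 0.0446, 0.0233), (0.4747, -0.3493, 0.0271)] [(0.543, 0.4039, 0.0247), (0.8274, 0.275, 0.0261), (0.6582, 0.0497, 0.0232), (0.4731, -0.3411, 0.0269)]
([-0.1555, 0.7336, 0.0003], np.float64(0.0)) ([-0.1559, 0.7334, 0.1003], None)
```

Emit:
play_rows:
  motion:
    - [-0.01, 0.047, 0, 0]
    - [-0.02, 0.094, 0, 0]
    - [-0.03, 0.141, 0, 0]
    - [-0.04, 0.188, 0, 0]
    - [-0.05, 0.235, 0, 0]
    - [-0.06, 0.282, 0, 0]
    - [-0.07, 0.329, 0, 0]
    - [-0.08, 0.376, 0, 0]
    - [-0.09, 0.423, 0, 0]
    - [-0.1, 0.47, 0, 0]
    - [-0.11, 0.517, 0, 0]
    - [-0.12, 0.564, 0, 0]

```text
time_s: 35.3
eef_pos: [0.5296, 0.2266, 0.1988]
tool_rot: [0.17, -3.134, 0.002]
wrist_force: [1.0, 0.2, 0.1]
finger_gap: 0.0852
```

Run:
```python
from h import *
o=ctrl.observe(); print(o["eef_pos"],o["joints"].round(2),to([.5465,.3985,.10],186.2))
```

```text
[0.52962137 0.22656615 0.19882474] [-0.23  0.42 -0.28  1.51  0.12  1.24  1.15] ([-0.0357, 0.1692, 0.0985], np.float64(0.0))
```

Emit:
play_rows:
  motion:
    - [-0.01, 0.045, 0, 0]
    - [-0.02, 0.09, 0, 0]
    - [-0.03, 0.135, 0, 0]
    - [-0.034, 0.163, 0.03, 0]
    - [-0.034, 0.163, 0.07, 0]
    - [-0.034, 0.163, 0.097, 0]
    - [-0.034, 0.163, 0.097, 0]
    - [-0.034, 0.163, 0.097, 0]
    - [-0.034, 0.163, 0.097, 0]

```text
time_s: 36.2
eef_pos: [0.5479, 0.3916, 0.1056]
tool_rot: [-0.169, 3.134, 0.003]
wrist_force: [0.0, 0.3, 0.5]
finger_gap: 0.0854
```

Run:
```python
from h import *
print(ctrl.observe()["eef_pos"]); pick("n6")
```

```text
[0.54791423 0.39155831 0.10563584]
near (np.float64(0.007745037123410513), array([0.5462, 0.3991]), 0.024, array([0.5463, 0.3992]), array([0.0443, 0.0472])) tool shift ([0.0014, 0.0074, 0.0842], None)
pick centre [0.5472 0.3992] shift ([0.0004, 0.0074, 0.0847], np.float64(-0.0))
```

Emit:
play_rows:
  motion:
    - [0.0004, 0.007, 0.03, 0]
    - [0.0004, 0.007, 0.06, 0]
    - [0.0004, 0.007, 0.082, 0]
    - [0.0004, 0.007, 0.082, 0]
    - [0.0004, 0.007, 0.082, 0]

```text
time_s: 36.75
eef_pos: [0.5466, 0.3984, 0.0235]
tool_rot: [-0.169, 3.135, 0.002]
wrist_force: [1.3, 0.7, 0.8]
finger_gap: 0.0859
```

Emit:
play_rows:
  motion:
    - [0, 0, 0, 0]
    - [0, 0, 0, 0]
    - [0, 0, 0, 0]
    - [0, 0, 0, 0]
    - [0, 0, 0, 0]
    - [0, 0, 0, 0]
  jaw: -1
  force: 60

```text
time_s: 37.35
eef_pos: [0.5468, 0.3991, 0.0243]
tool_rot: [-0.17, 3.134, 0.004]
wrist_force: [-0.5, -0.8, 5.2]
finger_gap: 0.0423
```

Emit:
play_rows:
  motion:
    - [0, 0, -0.02, 0]
    - [0, 0, -0.06, 0]
    - [0, 0, -0.11, 0]
    - [0, 0, -0.16, 0]
    - [0, 0, -0.19, 0]
    - [0, 0, -0.19, 0]
    - [0, 0, -0.19, 0]

```text
time_s: 38.05
eef_pos: [0.5457, 0.3979, 0.2125]
tool_rot: [-0.17, 3.136, 0.001]
wrist_force: [-0.4, 0.1, -1.0]
finger_gap: 0.0427
```

Run:
```python
from h import *
o=ctrl.observe(); print(o["eef_pos"],o["finger_gap"],to([.56,-.35,.2],186.2))
```

```text
[0.54567875 0.3979495  0.21253544] 0.04272207361756616 ([0.0667, -0.7451, 0.0121], np.float64(0.0))
```

Emit:
play_rows:
  motion:
    - [0.02, -0.045, 0, 0]
    - [0.045, -0.085, 0, 0]
    - [0.07, -0.128, 0, 0]
    - [0.085, -0.175, 0, 0]
    - [0.09, -0.22, 0, 0]
    - [0.09, -0.268, 0, 0]
    - [0.09, -0.315, 0, 0]
    - [0.09, -0.362, 0, 0]
    - [0.09, -0.41, 0, 0]
    - [0.085, -0.457, 0, 0]
    - [0.08, -0.504, 0, 0]
    - [0.075, -0.551, 0, 0]

```text
time_s: 39.25
eef_pos: [0.529, -0.1596, 0.2094]
tool_rot: [0.169, -3.132, -0.002]
wrist_force: [1.1, 0.1, -1.7]
finger_gap: 0.0425
```

Run:
```python
from h import *
o=ctrl.observe(); print(o["eef_pos"],o["finger_gap"],to([.56,-.35,.06],186.2))
```

```text
[ 0.52901911 -0.15957659  0.20936495] 0.04247976106775703 ([-0.0109, -0.1929, 0.149], np.float64(-0.0))
```

Emit:
play_rows:
  motion:
    - [-0.003, -0.045, 0, 0]
    - [-0.006, -0.09, 0, 0]
    - [-0.009, -0.135, 0, 0]
    - [-0.011, -0.175, 0, 0]
    - [-0.011, -0.185, 0.03, 0]
    - [-0.011, -0.185, 0.075, 0]
    - [-0.011, -0.185, 0.12, 0]
    - [-0.011, -0.185, 0.145, 0]
    - [-0.011, -0.185, 0.145, 0]
    - [-0.011, -0.185, 0.145, 0]

```text
time_s: 40.25
eef_pos: [0.5606, -0.3403, 0.0654]
tool_rot: [0.17, -3.134, -0.003]
wrist_force: [1.2, -0.5, -0.2]
finger_gap: 0.0425
```

Run:
```python
from h import *
o=ctrl.observe(); print(o["eef_pos"],o["finger_gap"],to([.558,-.35,.033],186.2))
```

```text
[ 0.56056579 -0.34027525  0.06537575] 0.04249020297916562 ([0.0035, -0.0094, 0.0324], np.float64(0.0))
```

Emit:
play_rows:
  motion:
    - [0.002, -0.007, 0.015, 0]
    - [0.002, -0.007, 0.03, 0]
    - [0.002, -0.007, 0.034, 0]
    - [0.002, -0.007, 0.034, 0]
    - [0.002, -0.007, 0.034, 0]

```text
time_s: 40.75
eef_pos: [0.5607, -0.3478, 0.033]
tool_rot: [-0.17, 3.136, -0.0]
wrist_force: [0.0, 0.5, -1.7]
finger_gap: 0.0427
```

Emit:
play_rows:
  motion:
    - [0, 0, 0, 0]
    - [0, 0, 0, 0]
    - [0, 0, 0, 0]
    - [0, 0, 0, 0]
  jaw: 0.4

```text
time_s: 41.15
eef_pos: [0.5607, -0.3481, 0.0333]
tool_rot: [-0.17, 3.136, -0.001]
wrist_force: [0.2, 0.2, 0.7]
finger_gap: 0.0597
```

Emit:
play_rows:
  motion:
    - [0, 0, -0.03, 0]
    - [0, 0, -0.08, 0]
    - [0, 0, -0.13, 0]
    - [0, 0, -0.18, 0]
    - [0, 0, -0.2, 8]
    - [0, 0, -0.2, 16]
    - [0, 0, -0.2, 24]
    - [0, 0, -0.2, 32]
    - [0, 0, -0.2, 40]
    - [0, 0, -0.2, 48]
    - [0, 0, -0.2, 56]
    - [0, 0, -0.2, 64]
  jaw: 1

```text
time_s: 42.35
eef_pos: [0.5604, -0.3478, 0.2329]
tool_rot: [1.526, 2.746, 0.0]
wrist_force: [-0.4, 0.4, -0.1]
finger_gap: 0.0854
```

Run:
```python
from h import *
o=ctrl.observe(); print(o["eef_pos"],o["finger_gap"],o["joints"].round(2))
s,b=snap("scene","z2"); d,c=snap("side","z3"); print(grey(s,b,.017),grey(d,c,.017))
print(to(L(0,-.09,.23),18.9))
# handle plate position in the scene view
print(proj(s,L(.09*np.sin(1.35),-.09+.09*np.cos(1.35),.106)), proj(s,L(0,-.09,.134)))
```

```text
[ 0.5603659  -0.34778484  0.2329453 ] 0.08544402366040756 [ 0.4   0.55  0.21  1.2  -0.11  1.39  1.16]
[(0.8254, 0.184, 0.0233), (0.8257, 0.2231, 0.0236), (0.5631, -0.3467, 0.0229), (0.4761, -0.3458, 0.0238), (-0.1201, 0.0537, 0.0224), (-0.1708, 0.0579, 0.0213), (-0.2212, -0.0409, 0.0182), (-0.354, -0.0045, 0.0208), (-0.4925, -0.4388, 0.0216)] [(0.8274, 0.275, 0.0261), (-0.0295, -0.0721, 0.0278), (0.6582, 0.0497, 0.0232), (-0.0614, -0.3945, 0.0206), (0.4715, -0.3424, 0.0271), (0.5596, -0.341, 0.0295)]
([0.2035, 0.2482, 0.0028], np.float64(103.3))
[268.28216549 277.37441783] [252.64575167 245.01363561]
```

Emit:
play_rows:
  motion:
    - [0.02, 0.025, 0, 8]
    - [0.04, 0.05, 0, 16]
    - [0.06, 0.075, 0, 24]
    - [0.08, 0.1, 0, 32]
    - [0.1, 0.125, 0, 40]
    - [0.12, 0.15, 0, 48]
    - [0.14, 0.175, 0, 56]
    - [0.16, 0.2, 0, 64]
    - [0.18, 0.225, 0, 72]
    - [0.2, 0.248, 0, 80]
    - [0.2035, 0.2482, 0, 88]
    - [0.2035, 0.2482, 0, 96]

```text
time_s: 43.65
eef_pos: [0.6622, -0.0403, 0.2325]
tool_rot: [-3.058, -0.715, 0.0]
wrist_force: [-0.2, -0.8, -0.0]
finger_gap: 0.0853
```

Emit:
play_rows:
  motion:
    - [0, 0, 0, 7.3]
    - [0, 0, 0, 7.3]
    - [0, 0, 0, 7.3]
    - [0, 0, 0, 7.3]
    - [0, 0, 0, 7.3]

```text
time_s: 44.15
eef_pos: [0.6619, -0.0436, 0.2329]
tool_rot: [-3.098, -0.518, -0.0]
wrist_force: [-0.7, -0.7, 0.0]
finger_gap: 0.0852
```

Run:
```python
from h import *
o=ctrl.observe(); w,a=snap("wrist","g1"); print(o["eef_pos"],to(L(0,-.09,.132),18.9))
hs=cv2.cvtColor(a,cv2.COLOR_RGB2HSV)
# plate: large bright grey circle near predicted place
print("plate pred",proj(w,L(.09*np.sin(1.35),-.09+.09*np.cos(1.35),.106)),"grip pred",proj(w,L(0,-.09,.134)))
g=a.mean(axis=2); u=proj(w,L(0,-.09,.134)).astype(int)
for k in(-14,0,14):
    r=g[u[1]+k-1:u[1]+k+2].mean(axis=0); print(k,[(i,int(r[i+1]-r[i])) for i in range(u[0]-50,u[0]+50) if abs(r[i+1]-r[i])>14])
m=cv2.inRange(hs,(0,0,110),(180,70,255)); m=cv2.morphologyEx(m,cv2.MORPH_OPEN,np.ones((21,21)))
for k in cv2.findContours(m,0,1)[0]: print(cv2.minEnclosingCircle(k))
```

```text
[ 0.66189363 -0.04355048  0.23286683] ([0.0, -0.0003, 0.1009], np.float64(0.1))
plate pred [280.20649478  76.68673242] grip pred [280.06411197 222.97394137]
-14 [(261, 37), (262, 17), (269, -17), (270, -38), (288, 34), (289, 16), (297, -26), (310, 29), (311, 49)]
0 [(269, -18), (270, -36), (288, 36), (289, 14), (306, 20), (307, 53)]
14 [(303, 48), (304, 24)]
((510.0, 348.0), 20.000099182128906)
((127.0, 175.0), 23.70663833618164)
((192.5, 168.5), 20.11228370666504)
((165.5, 165.5), 27.10175895690918)
((24.45967674255371, 137.0), 42.9693489074707)
((279.5, 99.0810775756836), 74.96846771240234)
```

Emit:
play_rows:
  motion:
    - [0, 0, 0.04, 0]
    - [0, 0, 0.08, 0]
    - [0, 0, 0.101, 0]
    - [0, 0, 0.101, 0]
    - [0, 0, 0.101, 0]

```text
time_s: 44.7
eef_pos: [0.6623, -0.0436, 0.1323]
tool_rot: [3.099, 0.517, 0.001]
wrist_force: [0.4, -0.3, 0.7]
finger_gap: 0.0854
```

Emit:
play_rows:
  motion:
    - [0, 0, 0, 0]
    - [0, 0, 0, 0]
    - [0, 0, 0, 0]
    - [0, 0, 0, 0]
    - [0, 0, 0, 0]
    - [0, 0, 0, 0]
    - [0, 0, 0, 0]
    - [0, 0, 0, 0]
  jaw: -1
  force: 40

```text
time_s: 45.5
eef_pos: [0.6615, -0.0417, 0.1324]
tool_rot: [-3.096, -0.517, 0.001]
wrist_force: [-3.7, 3.7, 6.0]
finger_gap: 0.0114
```

Emit:
play_rows:
  motion:
    - [0, 0, 0, -7]
    - [0, 0, 0, -14]
    - [0, 0, 0, -21]
    - [0, 0, 0, -28]
    - [0, 0, 0, -35]
    - [0, 0, 0, -42]
    - [0, 0, 0, -49]
    - [0, 0, 0, -56]
    - [0, 0, 0, -63]
    - [0, 0, 0, -70]
    - [0, 0, 0, -76]
    - [0, 0, 0, -78.5]

```text
time_s: 46.7
eef_pos: [0.6602, -0.0408, 0.1324]
tool_rot: [-2.066, -2.359, -0.001]
wrist_force: [-6.9, 5.3, 7.3]
finger_gap: 0.0111
```

Emit:
play_rows:
  motion:
    - [0, 0, 0, -1.5]
    - [0, 0, 0, -1.5]
    - [0, 0, 0, -1.5]
    - [0, 0, 0, -1.5]

```text
time_s: 47.1
eef_pos: [0.6602, -0.0408, 0.1324]
tool_rot: [-2.042, -2.38, -0.002]
wrist_force: [-6.5, 5.4, 7.8]
finger_gap: 0.0113
```

Run:
```python
from h import *
o=ctrl.observe(); print(o["eef_pos"],o["finger_gap"],o["wrist_force"],o["torque"],to(o["eef_pos"],96.2))
```

```text
[ 0.66022707 -0.04084229  0.1324116 ] 0.011267155331968837 [-6.50101515  5.39769873  7.75280867] [ 0.99662246  1.34996057 -1.11892213] ([0.0, 0.0, 0.0], np.float64(2.5))
```

The tool is 2.5° past ON and the torque has built up to 1.1 N m, so the handle is at its stop. I release, rise and check.

Emit:
play_rows:
  motion:
    - [0, 0, 0, 0]
    - [0, 0, 0, 0]
    - [0, 0, 0, 0]
    - [0, 0, 0, 0]
    - [0, 0, 0, 0]
    - [0, 0, -0.03, 0]
    - [0, 0, -0.07, 0]
    - [0, 0, -0.1, 0]
    - [0, 0, -0.1, 2.5]
    - [0, 0, -0.1, 2.5]
    - [0, 0, -0.1, 2.5]
    - [0, 0, -0.1, 2.5]
  jaw: 1

```text
time_s: 48.3
eef_pos: [0.6612, -0.0433, 0.2304]
tool_rot: [-2.092, -2.341, 0.003]
wrist_force: [0.4, 0.2, 0.3]
finger_gap: 0.0857
```

Run:
```python
from h import *
o=ctrl.observe(); w,a=snap("wrist","f1"); print(o["eef_pos"],to(o["eef_pos"],96.2))
print("plate pred",proj(w,L(0,0,.106)),"grip pred",proj(w,L(0,-.09,.134)))
g=a.mean(axis=2); u=proj(w,L(0,-.09,.134)).astype(int)
for k in(-24,-12,0,12,24):
    r=g[u[1]+k-1:u[1]+k+2].mean(axis=0); print(k,[(i,int(r[i+1]-r[i])) for i in range(u[0]-40,u[0]+40) if abs(r[i+1]-r[i])>14])
hs=cv2.cvtColor(a,cv2.COLOR_RGB2HSV); m=cv2.inRange(hs,(0,0,70),(180,60,255)); m=cv2.morphologyEx(m,cv2.MORPH_OPEN,np.ones((35,35)))
for k in cv2.findContours(m,0,1)[0]:
    P=np.array([ray(w,p[0],.106)[:2] for p in k]).astype(np.float32); c,r=cv2.minEnclosingCircle(P); q=np.array(c)-LO; print(cv2.minEnclosingCircle(k),"lamp",q@LX,q@LY,r)
s,b=snap("scene","f2"); d,c=snap("side","f3"); print(grey(s,b,.017),grey(d,c,.017))
for x,y,n in((s,b,'s2'),):
    old=cv2.imread('pics/'+n+'.png')[:,:,::-1]; df=cv2.absdiff(old,b).max(axis=2)
    print("bystander diff",{k:int((df[v-9:v+9,u-9:u+9]>40).sum()) for k,(u,v) in dict(jar=(204,188),pw=(199,291),harm=(367,239),or1=(363,173),or2=(386,188)).items()})
```

```text
[ 0.66120335 -0.04333769  0.23036543] ([0.0001, -0.0, 0.0], np.float64(0.2))
plate pred [282.73081191  73.24205618] grip pred [282.22536315 221.43374572]
-24 [(266, 14), (271, -16), (272, -37), (290, 21), (291, 36), (296, -15)]
-12 [(263, 24), (271, -15), (272, -34), (290, 24), (291, 26), (297, 46), (299, -41), (300, -45)]
0 [(271, -39), (272, -39), (289, 32), (290, 81), (291, 28), (294, -16), (295, -15)]
12 [(271, -20), (272, -54), (290, 49), (291, 20)]
24 [(271, -17), (272, -54), (289, 18), (290, 57)]
((544.0, 337.0), 25.80707550048828) lamp 0.21276575021188932 -0.19992362398646957 0.02649572119116783
((285.4607849121094, 69.5), 57.64396286010742) lamp 0.001493788672331527 0.0008480370544628025 0.03471735864877701
[(0.8254, 0.184, 0.0233), (0.8257, 0.2231, 0.0236), (0.6427, -0.0424, 0.0222), (0.5631, -0.3467, 0.0229), (0.4756, -0.3468, 0.0231), (0.0593, 0.0747, 0.0184)] [(0.8274, 0.275, 0.0261), (0.6582, 0.0497, 0.0232), (0.4717, -0.3429, 0.0266), (0.5607, -0.3431, 0.0272)]
bystander diff {'jar': 0, 'pw': 0, 'harm': 0, 'or1': 0, 'or2': 0}
```

```bash
python3 -c "
from h import *
print(ticket.finish_job())"
```

```text
the job is handed in; nothing more can be done
None
```

The job is done and handed in, at about 48 s of the 208 s allowed. I turned the handle to OFF, stacked three discs in the tube, laid the other two in the beech tray and turned the handle back to ON.

**Disc count:** The top of the three discs is 36 mm above the tube floor. My readings of the mark ran from about 32 to 34.3 mm, with one rough reading of 35.9 mm, just under 36. Two discs (24 mm) would have stayed well below it. A direct view through the slot showed the three discs flat in the tube.

**Last checks:**
- **Handle:** the grip bar lines up with the lamp's axis, and the torque rose to 1.1 N m at the ON stop. The plate is centred over the tube to within about 2 mm.
- **Tray:** both left-over discs are inside it, at about (0.475, -0.347) and (0.562, -0.346) m. I confirmed this only from measured positions, because the 16 viewable pictures were used up by then.
- **Other things:** the jar, paperweight, harmonica and orange discs show no change in the scene picture from just after the handle was first turned OFF.

No grip slip or knocked disc showed up. One reading looked wrong mid-run: the first joint's sign seemed to disagree with the arm's position. A picture showed that joint simply counts the other way round.

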